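Sort slide cassettes and square the passed row with a straightedge

ROBOT

A 6-joint arm with a two-finger parallel gripper is mounted at the origin on the work surface. World frame = base frame: x ahead of the robot, y to its left, z up, the work surface at z = 0. Lengths are in m, angles in rad, forces in N, time in s.
With the tool pointing down it reaches from about 0.425 to 0.95 m from the base axis. Payload 3.5 kg.
Tool frame: the origin (TCP) lies on the centre line of the jaws, within the pads' length; the fingertips stand 14 mm ahead of it and the grasp point (between the pads) lies 5 mm behind it (ctrl.tip_reach is the distance from the TCP to the fingertips, in m); z points along the fingers, y is the line along which they close (so a half turn about z gives the same grasp; the last joint's range is limited). The gripper opens to 85 mm and grips with 20 to 120 N. Pads are 22 mm wide; open, the fingers measure 114 mm over their backs; the gripper's body (76 mm by 85 mm) begins 54 mm behind the grasp point. The pads swing forward as they close: fully open they stand 13 mm farther back than shut.
Start: joints at [1.072, 0.286, 1.577, -0, 1.279, -0.15], TCP at [0.231, 0.634, 0.245] pointing down, gripper open.
Joint ranges: [-2.77, 2.77], [-0.9, 2.22], [0.21, 2.48], [-1.53, 4.67], [0.24, 2.81], [-2.84, 2.84]. Speed limits (rad/s): [2.79, 2.79, 3.14, 3.14, 3.14, 3.14].

INTERFACE

Orientations are given as a unit quaternion [x, y, z, w].
In Python, from plant import get_state, imaging, workorder, ctrl gives the robot as it stands. The module is installed in compiled form; this text tells all that it offers.
- The arm moves only by the shell command python3 -m jog 'ROWS' [FORCE]. ROWS is JSON, a list of rows, each a list of 7 numbers: the closure, from 0 (fully open) to 1 (shut), then the shift along the tool's x, y, z in mm, then the turn, a rotation vector about the tool's x, y, z in rad. In form: [[gripper, tx, ty, tz, ax, ay, az], ...]. A call has 1 to 12 rows; each row is the pose to reach, as a shift and turn from the pose commanded when the call began, along the tool's axes at that moment; what a row does not reach only later rows make up. A row lasts 1/10 s, in which the tool goes at most 50 mm and 8.59 degrees, less where a joint would pass 70% of its speed; a pose out of reach is approached as far as the arm can. A call with a gripper value outside its range is refused whole. The fingers move at their own pace and stop on an object; FORCE is the grip in N (left out, the last holds). Time passes only in rows, so rows that repeat a pose let the fingers close. It gives the time, the measured TCP pose, the force, the opening and the grip force at its end, in the units of the state.
- get_state(): the state, without advancing time (a new reading comes with each control period).
- imaging.read_camera(name): name is "scene" or "top" or "wrist"; returns a dict with "image" (384x512x3 uint8, blue, green, red), "fx", "fy", "cx", "cy" (pixels), "R" (3x3) and "t" (3): a world point X has camera coordinates R X + t; the wrist camera has in their place "tool_from_camera" (4x4, takes a point from camera to tool coordinates, whose origin is the TCP and whose axes are the flange's). Camera axes: x right, y down, z forward; pixel columns grow to the right and rows downward; lengths in m; the calibration is good to about 2 mm. A picture is of the moment at which its call begins: read the wrist's pose just before it. There is no depth.
- workorder.sign_off(): hands the job in; it is judged then, once.
The state is a dict: "time": time; "qpos": joint angles; "dq": joint speeds; "joint_efforts": joint torques, N m; "eef_pos": TCP position; "tcp_rot": TCP orientation; "contact_force": force on the tool from outside, world axes, zero at the start; "wrist_torque": the same for the moment, N m; "opening": opening from 0.0 (shut) to 1.0 (fully open); "finger_force": force on a finger pad.
Only numpy, scipy, OpenCV 4.12 (cv2) and the standard library are available. Lean on these libraries where they do the work, as an engineer would, in place of code of your own. Each camera call takes 0.05 s, during which the arm holds its last target. There are 200 camera calls.

TASK

Load the slide scanner's plate: stand each cassette with a round tag upright in a lane of its own, long side along the lane and its near end sticking out about 1 cm past the line of the two stop pins towards the robot, and stand each cassette with a bar tag upright in a nest of its own in the white reject tray. Then take the straightedge by its rib and, keeping it flat on the plate, slide it away from the robot, centred on the plate, until its leading edge touches both pins at once for a moment, pushing the passed cassettes back so that their ends all stand flush along it. Leave it there against both pins, and do not disturb the bottle, box and cup nearby.

Things in the scene. Friction and masses are not known exactly. Their poses are not given: they have to be found in the camera images.
- plate: fixed aluminium plate, 340 x 340 x 6 mm; +x away from the robot; origin on its underside, midway in y, 190 mm from the near edge. The robot-facing sides of its two stop pins lie on the line x = 35 mm. Beyond it three lanes along x, at y = 80, 0, -80 mm, each 52 mm wide between rails 3 mm thick, 5 mm high, from x = 49 to 144 mm, open at both ends
- pin_l: left stop pin, upright steel pin 10 mm in diameter, 16 mm high, fixed on the plate at plate x = 40, y = 135 mm; origin at its foot
- pin_r: right stop pin, the same, at plate x = 40, y = -135 mm; origin at its foot
- lane0 (a point): left lane: where the centre of a cassette is when it stands in the lane (70 mm side along the lane) with its near end exactly on the line of the pins (plate x = 70, y = 80 mm, 29 mm above the bench)
- lane1 (a point): middle lane, same point at plate y = 0
- lane2 (a point): right lane, same point at plate y = -80 mm
- grip (a point): loose straightedge lying on the plate, robot's side of the pins: dark steel blade 70 x 300 x 8 mm (x, y, z; 0.35 kg) with a black upright rib, 16 mm thick in x, 90 long in y, top 42 mm above the plate. This point is the rib's centre, 25 mm above the plate. +x points to the graduated leading edge, 55 mm from this point; y along the blade
- edge_l (a point): point on the straightedge's leading edge, 135 mm left (+y) of its middle, 4 mm above the plate; it meets the left pin
- edge_r (a point): point on the straightedge's leading edge, 135 mm right (-y) of its middle; it meets the right pin
- tray: fixed white reject tray, 238 x 100 x 14 mm outside, 4 mm floor and walls, two dividers across x making three nests (74 x 92 mm inside) in a row along its x; origin at the centre of its underside. A cassette fits with its 70 mm side along tray y
- nest0 (a point): centre of the reject nest at tray x = -78 mm, at the height of the centre of a cassette standing in it (27 mm above the bench)
- nest1 (a point): the same for the middle nest (tray x = 0)
- nest2 (a point): the same for the nest at tray x = +78 mm
- round1_c (a point): grey plastic slide cassette, a block 70 x 40 x 46 mm (its x, y, z; about 0.1 kg), both 40 mm ends alike. This point is its very centre, 23 mm above its underside. Flat white tag on top: a round disc, 26 mm across (passed). May be absent
- round2_c (a point): grey plastic slide cassette, a block 70 x 40 x 46 mm (its x, y, z; about 0.1 kg), both 40 mm ends alike. This point is its very centre, 23 mm above its underside. Flat white tag on top: a round disc, 26 mm across (passed). May be absent
- round3_c (a point): grey plastic slide cassette, a block 70 x 40 x 46 mm (its x, y, z; about 0.1 kg), both 40 mm ends alike. This point is its very centre, 23 mm above its underside. Flat white tag on top: a round disc, 26 mm across (passed). May be absent
- bar1_c (a point): grey plastic slide cassette, a block 70 x 40 x 46 mm (its x, y, z; about 0.1 kg), both 40 mm ends alike. This point is its very centre, 23 mm above its underside. Flat white tag on top: a long bar, 52 x 9 mm (rejected). May be absent
- bar2_c (a point): grey plastic slide cassette, a block 70 x 40 x 46 mm (its x, y, z; about 0.1 kg), both 40 mm ends alike. This point is its very centre, 23 mm above its underside. Flat white tag on top: a long bar, 52 x 9 mm (rejected). May be absent
- bar3_c (a point): grey plastic slide cassette, a block 70 x 40 x 46 mm (its x, y, z; about 0.1 kg), both 40 mm ends alike. This point is its very centre, 23 mm above its underside. Flat white tag on top: a long bar, 52 x 9 mm (rejected). May be absent
- reagent: bystander, to be left alone: amber reagent bottle, 44 mm across, 80 mm high; origin at the centre of its underside
- slidebox: bystander, to be left alone: cardboard slide box 100 x 90 x 35 mm; origin at the centre of its underside
- beaker: bystander, to be left alone: white cup 66 mm across, 70 mm high; origin at the centre of its underside
Mind the look-alikes: they are no part of the job. Leave any pink or purple look-alike of the part that bears bar2_c alone.

How it is judged:
By the outcome, as a careful person would: the job done as asked, in the order asked, and still so for the second after the job is handed in, with the robot touching nothing.
Of round1, round2, round3, bar1, bar2, bar3 only 5 to 6 are there at a start; the rules pass over those that are not, and their reading is None.
At some moment in a run one of round1, round2, round3, bar1, bar2, bar3, straightedge may be knocked a few centimetres aside while the robot is not near it.
Once in a run the grip may slacken for a moment while it holds something.
It also fails if it takes over 210 s, if anything falls off the work surface, if the arm or the gripper's body presses on something with over 40 N, if the wrist force passes 120 N, or if a joint passes its speed limit or range.

## Working session

There is one attempt and no reset: what is moved stays moved. The work goes in short steps, Python scripts to look and compute and a shell command to move; the robot and the scene stay as the last step left them, time stands still between calls to the robot, and variables do not carry over. Pictures are saved under pics/ and viewed, at most 14 in all, crops included, and the job is handed in when it is done.

```bash
mkdir -p pics; python3 - <<'E'
from plant import get_state, imaging, ctrl
import cv2
s=get_state(); print(s['time'],s['eef_pos'],s['tcp_rot'],s['opening'],ctrl.tip_reach)
for n in("scene","top"):
    c=imaging.read_camera(n); cv2.imwrite(f"pics/{n}1.png",cv2.resize(c['image'],(800,600),interpolation=cv2.INTER_CUBIC))
    print(n,c['fx'],c['fy'],c['cx'],c['cy'],c['R'],c['t'])
E
```

```text
0.0 [0.23037424 0.63379203 0.24393954] [ 1.73555414e-01  9.84823387e-01 -1.12366962e-03 -3.89777685e-04] 1.0003348335014992 0.014
scene 347.9561243292469 347.9561243292469 259.0298055485551 190.06954889733333 [[-0.74768029  0.66395835 -0.01155398]
 [ 0.55548026  0.61579999 -0.55877728]
 [-0.3638899  -0.42420477 -0.82923727]] [ 0.37323503 -0.29709059  1.31888579]
top 409.7950605938996 409.7950605938996 263.11842480144776 198.81121386419736 [[-0.01104066 -0.9999298  -0.0043003 ]
 [-0.98636596  0.01159687 -0.16415755]
 [ 0.1641959   0.00242927 -0.98642476]] [0.03426072 0.54111539 1.49270897]
```

View pics/top1.png

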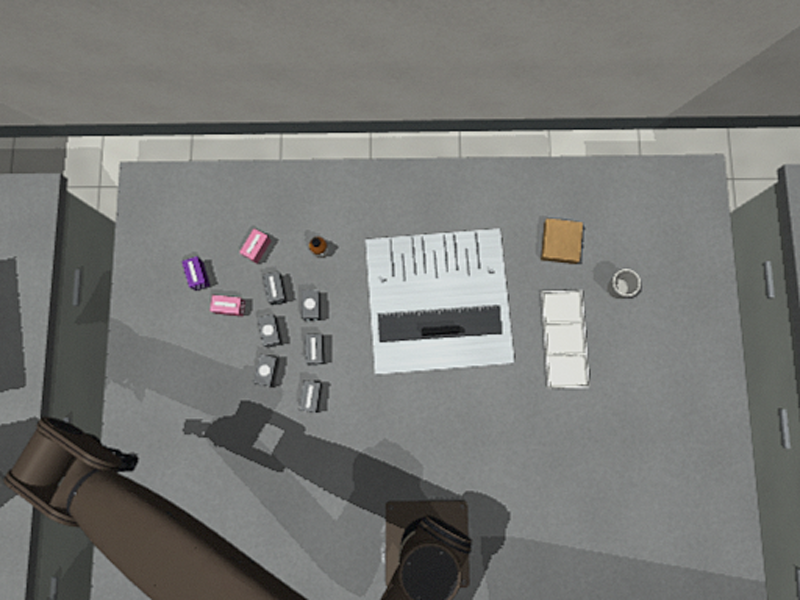

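View pics/scene1.png

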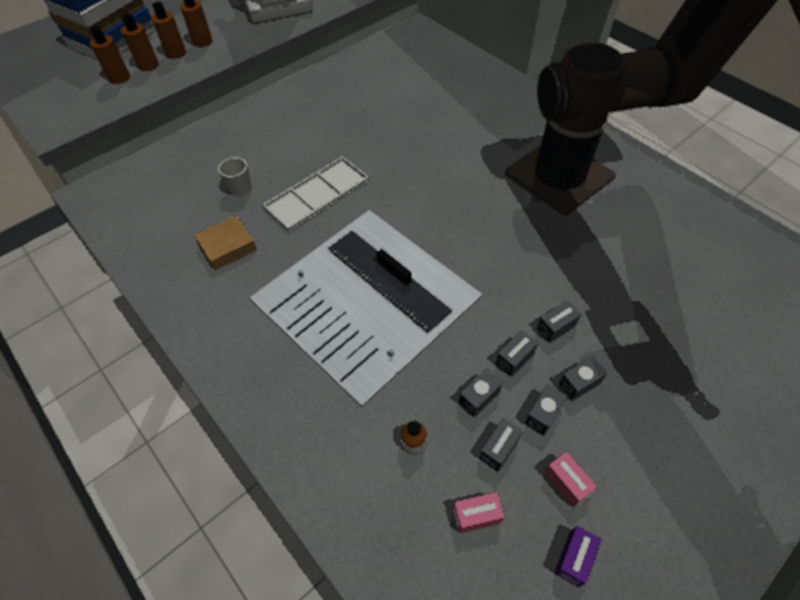

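The top view shows six grey cassettes at (275,287) bar, (310,302) round, (268,328) round, (315,347) bar, (265,370) round and (312,395) bar. The pink and purple look-alikes are further left. The plate is around (440,300) and the tray around (567,340). The scene view agrees: three round, three bar.

```bash
cat > h.py <<'E'
import numpy as np, cv2
from scipy.spatial.transform import Rotation as Ro
from plant import get_state, imaging
def cam(n):
    s=get_state(); c=imaging.read_camera(n)
    if n=="wrist":
        T=np.eye(4); T[:3,:3]=Ro.from_quat(s['tcp_rot']).as_matrix(); T[:3,3]=s['eef_pos']
        W=T@np.array(c['tool_from_camera']); c['R']=W[:3,:3].T; c['t']=-W[:3,:3].T@W[:3,3]
    c['R']=np.array(c['R']);c['t']=np.array(c['t'])
    return c
def world(c,p,z):
    p=np.atleast_2d(np.asarray(p,float)); d=np.c_[(p[:,0]-c['cx'])/c['fx'],(p[:,1]-c['cy'])/c['fy'],np.ones(len(p))]@c['R']
    o=-c['R'].T@c['t']; return (o+d*((z-o[2])/d[:,2])[:,None])[:,:2]
def pix(c,X):
    q=np.atleast_2d(X)@c['R'].T+c['t']; return np.c_[q[:,0]/q[:,2]*c['fx']+c['cx'],q[:,1]/q[:,2]*c['fy']+c['cy']]
def rectify(c,x0,x1,y0,y1,z,s):
    "top-down map at height z: up=+x, left=+y, s px per m"
    w=np.array([[x1,y1,z],[x1,y0,z],[x0,y0,z],[x0,y1,z]]); W,H=int((y1-y0)*s),int((x1-x0)*s)
    M=cv2.getPerspectiveTransform(pix(c,w).astype(np.float32),np.float32([[0,0],[W,0],[W,H],[0,H]]))
    return cv2.warpPerspective(c['image'],M,(W,H),flags=cv2.INTER_CUBIC)
def go(x,y,z,yaw):
    """shift (mm) and turn to bring tool to x,y,z pointing down, jaw line (tool y) at world angle yaw (mod pi)"""
    s=get_state(); R=Ro.from_quat(s['tcp_rot']); best=None
    for a in(yaw,yaw+np.pi):
        Y=np.array([np.cos(a),np.sin(a),0]);Z=np.array([0,0,-1.]);X=np.cross(Y,Z)
        v=(R.inv()*Ro.from_matrix(np.c_[X,Y,Z])).as_rotvec()
        if best is None or np.linalg.norm(v)<np.linalg.norm(best): best=v
    t=R.inv().apply(np.array([x,y,z])-s['eef_pos'])*1000
    print("go",np.round(t,1),np.round(best,3),"rows",np.ceil(max(np.linalg.norm(t)/50,np.linalg.norm(best)/.15)))
E
python3 - <<'E'
from h import *
c=cam("top"); g=c['image']
m=(g.min(2)>150).astype(np.uint8); n,l,st,ce=cv2.connectedComponentsWithStats(m)
for i in range(1,n):
    if 12<st[i,4]<6000 and 120<ce[i][0]<420 and 130<ce[i][1]<270: print(st[i,4],ce[i].round(1),world(c,ce[i],.046).round(3),world(c,ce[i],.01).round(3))
a=rectify(c,.33,.73,.15,.55,.046,1400); cv2.imwrite("pics/cas.png",a)
b=rectify(c,.33,.83,-.45,.2,.006,1200); cv2.imwrite("pics/plate.png",b)
print(a.shape,b.shape)
E
```

```text
5985 [280.1 190.5] [[ 0.572 -0.036]] [[ 0.579 -0.038]]
47 [161.5 155.7] [[0.713 0.414]] [[0.723 0.424]]
36 [122.8 173. ] [[0.647 0.559]] [[0.655 0.572]]
99 [400.  181.2] [[ 0.603 -0.489]] [[ 0.61  -0.501]]
39 [174.2 183. ] [[0.606 0.363]] [[0.613 0.371]]
1607 [361.5 217. ] [[ 0.469 -0.337]] [[ 0.473 -0.345]]
53 [142.8 194.1] [[0.565 0.48 ]] [[0.571 0.491]]
42 [197.7 194. ] [[0.562 0.274]] [[0.569 0.28 ]]
43 [170.9 210.9] [[0.5   0.373]] [[0.505 0.381]]
43 [200.  222.7] [[0.454 0.264]] [[0.458 0.269]]
47 [168.8 236.6] [[0.404 0.378]] [[0.406 0.387]]
46 [197.6 253. ] [[0.342 0.271]] [[0.344 0.277]]
(560, 560, 3) (599, 780, 3)
```

View pics/cas.png

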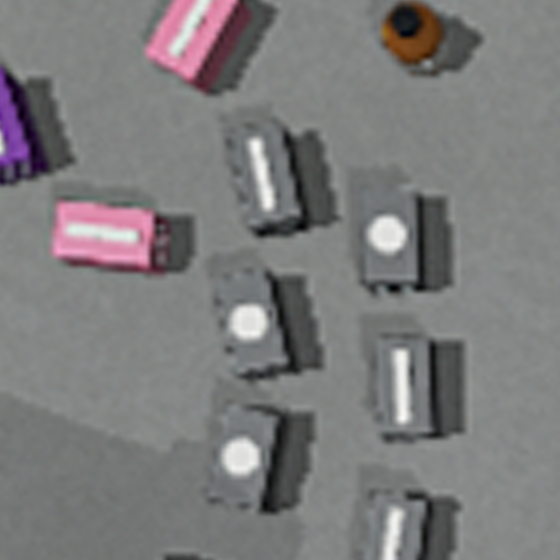

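View pics/plate.png

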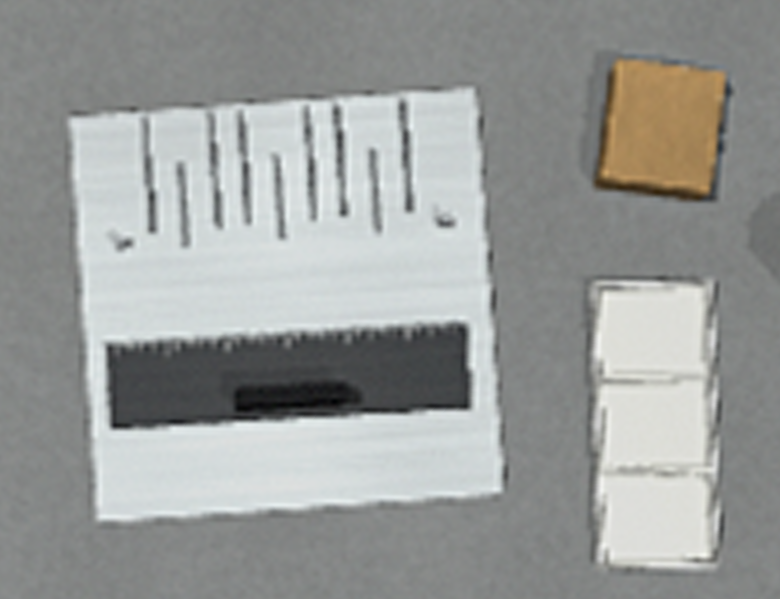

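The crop shows all six cassettes with their long side roughly along x: A (386,233) at about 0°, B (250,322) at about +10° and C (240,457) at about −9°. In the plate crop, the plate is turned about +4°, its corners are at (68,116), (473,87), (505,493) and (98,522), and the straightedge rib is near (295,395). The tray spans (593,281) to (719,569).

```bash
python3 - <<'E'
from h import *
import json
c=cam("top"); g=c['image']; m=(g.min(2)>120).astype(np.uint8)
m=cv2.morphologyEx(m,cv2.MORPH_CLOSE,np.ones((3,3)))
n,l,st,ce=cv2.connectedComponentsWithStats(m)
for nm,sel,z in(("plate",(280,235-10),.006),("tray",(363,217),.012)):
    i=l[sel[1],sel[0]]
    if not i: print(nm,"miss"); continue
    ct=max(cv2.findContours((l==i).astype(np.uint8),0,2)[0],key=len)[:,0]
    print(nm,cv2.minAreaRect((world(c,ct,z)*1000).astype(np.float32)))
m=(g.min(2)>140).astype(np.uint8); n,l,st,ce=cv2.connectedComponentsWithStats(m)
for i in range(1,n):
    if 20<st[i,4]<90 and 160<ce[i][0]<210 and 175<ce[i][1]<260:
        p=world(c,np.argwhere(l==i)[:,::-1],.046); d=p-p.mean(0); w,v=np.linalg.eigh(d.T@d); v=v[:,1]*np.sign(v[0,1])
        print(p.mean(0).round(4),"ratio",round((w[1]/w[0])**.5,2),"yaw",round(np.degrees(np.arctan2(v[1],v[0])),1))
go(.562,.274,.2,np.pi/2)
E
```

```text
plate ((474.80780029296875, 56.96368408203125), (2050.794677734375, 1103.665283203125), 89.25062561035156)
tray ((474.09112548828125, 56.8380126953125), (2042.8836669921875, 1099.407958984375), 89.2506103515625)
[0.6051 0.3633] ratio 4.84 yaw 12.3
[0.5628 0.2743] ratio 1.09 yaw -83.7
[0.4993 0.3726] ratio 1.05 yaw -66.2
[0.4532 0.2632] ratio 4.82 yaw 2.5
[0.4038 0.379 ] ratio 1.02 yaw -47.5
[0.3408 0.2712] ratio 4.58 yaw -8.2
go [-434.6 -224.9   44.7] [-0.001 -0.001 -0.349] rows 10.0
```

```bash
python3 -m jog '[[0,-45,-23,0,0,0,-0.1],[0,-90,-46,0,0,0,-0.2],[0,-135,-69,0,0,0,-0.349],[0,-180,-92,0,0,0,-0.349],[0,-225,-115,10,0,0,-0.349],[0,-270,-138,20,0,0,-0.349],[0,-315,-161,30,0,0,-0.349],[0,-360,-184,40,0,0,-0.349],[0,-405,-207,45,0,0,-0.349],[0,-435,-225,45,0,0,-0.349],[0,-435,-225,45,0,0,-0.349],[0,-435,-225,45,0,0,-0.349]]'
python3 - <<'E'
from h import *
s=get_state();print(s['eef_pos'],s['tcp_rot'])
c=cam("wrist");cv2.imwrite("pics/w1.png",c['image'])
c=cam("top");g=c['image']
for th in(150,165,180):
  m=cv2.morphologyEx((g.min(2)>th).astype(np.uint8),cv2.MORPH_CLOSE,np.ones((3,3)));l=cv2.connectedComponents(m)[1]
  for nm,sel,z in(("plate",(280,228),.006),("tray",(363,217),.012)):
    i=l[sel[1],sel[0]]
    if i:
      ct=max(cv2.findContours((l==i).astype(np.uint8),0,2)[0],key=len)[:,0]
      print(nm,th,cv2.minAreaRect((world(c,ct,z)*1000).astype(np.float32)))
E
```

```text
time: 1.4
eef_pos: [0.5629, 0.2733, 0.1999]
tcp_rot: [0.001, 1.0, 0.0, -0.001]
contact_force: [-0.6, 0.1, -0.0]
opening: 0.998
finger_force: 0.0
[0.56294544 0.27327542 0.19990185] [ 1.15061207e-03  9.99999202e-01  6.43196358e-05 -5.17087784e-04]
tray 150 ((474.48406982421875, -344.2744140625), (241.224609375, 102.63416290283203), 1.094839096069336)
tray 165 ((474.41949462890625, -344.6180725097656), (240.98162841796875, 101.91622161865234), 1.1799485683441162)
tray 180 ((474.1659240722656, -344.3334655761719), (239.32615661621094, 101.28092956542969), 0.9704997539520264)
```

View pics/w1.png

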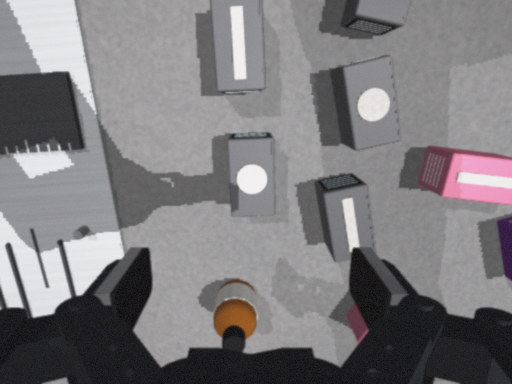

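The wrist view shows cassette A straight below, tag at (252,179), aligned with the image and clear of the bottle at (235,315). The wrist image's up direction is −x and its left is −y.

```bash
cat >> h.py <<'E'
def tags(c,z=.046):
    m=(c['image'].min(2)>165).astype(np.uint8); n,l,st,ce=cv2.connectedComponentsWithStats(m); out=[]
    for i in range(1,n):
        if st[i,0]<1 or st[i,1]<1 or st[i,0]+st[i,2]>511 or st[i,1]+st[i,3]>383 or st[i,4]<25: continue
        p=world(c,np.argwhere(l==i)[:,::-1],z); d=p-p.mean(0); S=np.cov(d.T); w,v=np.linalg.eigh(S); v=v[:,1]*np.sign(v[0,1]); L=np.sqrt(12*w)*1000
        k="bar" if 40<L[1]<65 and L[0]<16 else "round" if 16<L[0]<28 and L[1]<30 else None
        if k: out.append((k,p.mean(0).round(4),round(np.degrees(np.arctan2(v[1],v[0])),1)))
    return out
E
python3 - <<'E'
from h import *
c=cam("wrist"); [print(t) for t in tags(c)]
s=get_state(); print(pix(c,[s['eef_pos'][0],s['eef_pos'][1],.046]))
a=cv2.imread("pics/plate.png"); 
for th in(120,140,160):
  m=(a.min(2)>th).astype(np.uint8); m[:,540:]=0
  m=cv2.morphologyEx(m,cv2.MORPH_OPEN,np.ones((5,5)))
  p=np.argwhere(m)/1200; p=np.c_[.83-p[:,0],.2-p[:,1]]; print(cv2.minAreaRect((p*1000).astype(np.float32)))
E
```

```text
('bar', array([0.4523, 0.2647]), np.float64(2.9))
('round', array([0.499, 0.374]), np.float64(13.5))
('round', array([0.5611, 0.275 ]), np.float64(17.9))
('bar', array([0.6025, 0.3637]), np.float64(11.6))
[[250.07225801 180.49731797]]
((580.833251953125, -24.583358764648438), (498.3332824707031, 449.1666259765625), -0.0)
((575.6309814453125, -38.41032409667969), (345.011474609375, 345.1144714355469), 3.974888801574707)
((575.7003784179688, -38.294342041015625), (342.0867004394531, 342.1283874511719), 3.975555896759033)
```

```bash
python3 -m jog '[[0.25,1,1,40,0,0,0],[0.25,1,1,85,0,0,0],[0.25,1,1,130,0,0,0],[0.25,1,1,160,0,0,0],[0.25,1,1,172,0,0,0],[0.25,1,1,172,0,0,0],[1,1,1,172,0,0,0],[1,1,1,172,0,0,0],[1,1,1,172,0,0,0],[1,1,1,172,0,0,0],[1,1,1,172,0,0,0],[1,1,1,172,0,0,0]]' 60
```

```text
time: 2.75
eef_pos: [0.5637, 0.2761, 0.0314]
tcp_rot: [-0.0, 1.0, 0.001, 0.003]
contact_force: [-0.1, 0.5, 6.5]
opening: 0.455
finger_force: 61.6
```

```bash
cat >> h.py <<'E'
PO=np.array([.5757,-.0383]); PY=np.radians(4.1); PO=PO+.02*np.array([np.cos(PY),np.sin(PY)])
def plate(x,y): return PO+np.array([np.cos(PY)*x-np.sin(PY)*y,np.sin(PY)*x+np.cos(PY)*y])
E
python3 - <<'E'
from h import *
for k in(.08,0,-.08): print(plate(.06,k))
go(*plate(.06,.08),.2,PY+np.pi/2)
E
```

```text
[0.64977547 0.04721506]
[ 0.65549526 -0.0325802 ]
[ 0.66121506 -0.11237547]
go [ -86.9 -228.5 -168.6] [ 0.002  0.005 -0.071] rows 6.0
```

```bash
python3 -m jog '[[1,0,0,-45,0,0,0],[1,0,0,-90,0,0,0],[1,0,0,-135,0,0,0],[1,-10,-20,-168,0,0,-0.02],[1,-27,-65,-168,0,0,-0.04],[1,-44,-110,-168,0,0,-0.071],[1,-61,-155,-168,0,0,-0.071],[1,-76,-200,-168,0,0,-0.071],[1,-87,-228,-168,0,0,-0.071],[1,-87,-228,-168,0,0,-0.071],[1,-87,-228,-168,0,0,-0.071],[1,-87,-228,-168,0,0,-0.071]]'
python3 - <<'E'
from h import *
c=cam("wrist");cv2.imwrite("pics/w2.png",c['image'])
s=get_state();print(s['eef_pos'],s['tcp_rot'])
for x,y,z in((.04,.135,.022),(.04,-.135,.022),(-.19,.17,.006),(-.19,-.17,.006)): print(pix(c,[*plate(x,y),z]).round(1))
c=cam("top");cv2.imwrite("pics/rw2.png",rectify(c,.33,.83,-.45,.2,.006,1200))
E
```

```text
time: 3.95
eef_pos: [0.6481, 0.0482, 0.1962]
tcp_rot: [-0.036, 0.999, 0.0, -0.0]
contact_force: [-0.9, -0.1, -0.8]
opening: 0.455
finger_force: 60.8
[0.64804633 0.04853438 0.1962336 ] [-3.63015329e-02  9.99340837e-01  1.77804909e-04 -2.40483314e-04]
[[308.8 155.6]]
[[ 11.3 155.6]]
[[ 365.9 -146.6]]
[[ -80.3 -147.1]]
```

View pics/w2.png

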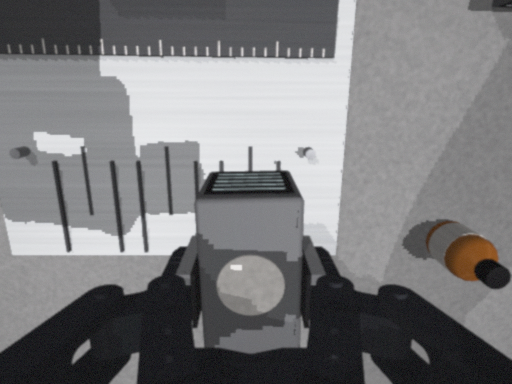

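The wrist view shows cassette A held square, tag at (250,285). The rails' near ends are at (54,161), (112,161) and (140,161) and their far ends at (68,252), (121,252) and (146,252). The pins are near (305,152) and (20,153).

```bash
python3 - <<'E'
from h import *
from scipy.optimize import least_squares
c=cam("wrist")
X=np.array([[a,b] for a in(.049,.144) for b in(-.1075,-.0525,-.0275)]); uv=[[55,161],[113,161],[140,161],[67,252],[121,252],[146,252]]
W=world(c,uv,.011); print((W*1000).round(1)); print((plate(*X.T[:, :]).T*1000 if 0 else np.array([plate(*x) for x in X])*1000).round(1))
f=lambda q:(np.array([[q[0]+np.cos(q[2])*x-np.sin(q[2])*y,q[1]+np.sin(q[2])*x+np.cos(q[2])*y] for x,y in X])-W).ravel()
r=least_squares(f,[.595,-.037,.07]); print(r.x,np.degrees(r.x[2]),PO,(r.fun*1000).round(1))
# held tag
u=[250,285]; print("tag vs tcp",world(c,u,get_state()['eef_pos'][2]+.015),get_state()['eef_pos'])
E
```

```text
[[ 650.2 -135.6]
 [ 646.3  -80.9]
 [ 644.4  -55.4]
 [ 744.8 -131.8]
 [ 740.8  -76.6]
 [ 738.9  -51.1]]
[[ 652.2 -140.6]
 [ 648.3  -85.7]
 [ 646.5  -60.8]
 [ 747.  -133.8]
 [ 743.   -78.9]
 [ 741.2  -54. ]]
[ 0.59453634 -0.03129394  0.05331668] 3.0548208705353326 [ 0.59564882 -0.03687005] [-1.1 -0.5 -0.  -0.2  0.5 -0.7 -0.7  0.8  0.4  0.6  0.9  0. ]
tag vs tcp [[0.64566679 0.04889812]] [0.648168   0.04867316 0.19633407]
```

```bash
python3 - <<'E'
from h import *
c=cam("wrist"); print(world(c,[250.5,161],.011),plate(.049,.08), plate(.06,.08)-plate(.049,.08)); s=get_state();print(s['eef_pos'],Ro.from_quat(s['tcp_rot']).as_matrix().round(3))
E
```

```text
[[0.63696577 0.04874906]] [0.63880362 0.04642859] [0.01097185 0.00078647]
[0.6482432  0.04853228 0.19635843] [[-0.997 -0.073 -0.   ]
 [-0.073  0.997  0.   ]
 [ 0.     0.    -1.   ]]
```

```bash
python3 -m jog '[[1,-2,0,45,0,0,0],[1,-2,0,90,0,0,0],[1,-2,0,130,0,0,0],[1,-2,0,150,0,0,0],[1,-2,0,156,0,0,0],[1,-2,0,158,0,0,0],[1,-2,0,159,0,0,0],[1,-2,0,159,0,0,0]]'
python3 -m jog '[[0.3,0,0,0,0,0,0],[0.3,0,0,0,0,0,0],[0.3,0,0,0,0,0,0],[0.3,0,0,-10,0,0,0],[0.3,0,0,-45,0,0,0],[0.3,0,0,-90,0,0,0],[0.3,0,0,-135,0,0,0],[0.3,0,0,-165,0,0,0],[0.3,0,0,-165,0,0,0],[0.3,0,0,-165,0,0,0]]'
python3 - <<'E'
from h import *
c=cam("wrist"); [print(t) for t in tags(c,.052)]; cv2.imwrite("pics/w3.png",c['image'])
print(plate(.06,.08)); go(.4995,.3733,.2,np.radians(101))
E
```

```text
time: 4.95
eef_pos: [0.6514, 0.0476, 0.0384]
tcp_rot: [-0.036, 0.999, -0.0, 0.001]
contact_force: [-0.6, -0.8, -1.1]
opening: 0.459
finger_force: 60.9
time: 5.95
eef_pos: [0.651, 0.0474, 0.2041]
tcp_rot: [-0.036, 0.999, -0.0, 0.001]
contact_force: [0.1, 0.9, -0.6]
opening: 0.698
finger_force: 0.0
('round', array([0.6494, 0.048 ]), np.float64(-40.6))
[0.64977547 0.04721506]
go [127.  335.8   2.1] [ 0.    -0.001 -0.121] rows 8.0
```

View pics/w3.png

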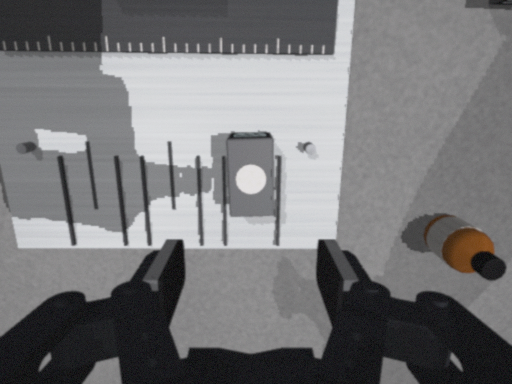

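Cassette A stands in the left lane between its rails: tag (251,179), rails at columns 225 and 279, square with the lane. Next is B.

```bash
python3 -m jog '[[0.25,16,42,0,0,0,-0.06],[0.25,32,84,0,0,0,-0.12],[0.25,48,126,0,0,0,-0.12],[0.25,64,168,0,0,0,-0.12],[0.25,80,210,0,0,0,-0.12],[0.25,96,252,0,0,0,-0.12],[0.25,112,294,0,0,0,-0.12],[0.25,127,336,0,0,0,-0.12],[0.25,127,336,0,0,0,-0.12],[0.25,127,336,0,0,0,-0.12]]'
python3 - <<'E'
from h import *
c=cam("wrist"); g=c['image']
for t in tags(c): print(t)
# yaw of B from its top edges
t=min((t for t in tags(c) if t[0]=='round'),key=lambda t:np.hypot(*(t[1]-[.4995,.3733])))[1]
x,y=t; a=rectify(c,x-.06,x+.06,y-.05,y+.05,.046,2000); cv2.imwrite("pics/B.png",np.hstack([a,g[:240]]) if 0 else a)
go(*t,.028,np.radians(101))
E
```

```text
time: 7.0
eef_pos: [0.4985, 0.3738, 0.2]
tcp_rot: [-0.097, 0.995, -0.001, -0.002]
contact_force: [-0.2, 0.4, -0.1]
opening: 0.753
finger_force: 0.0
('round', array([0.4026, 0.3798]), np.float64(33.5))
('bar', array([0.4521, 0.2649]), np.float64(3.1))
('round', array([0.4991, 0.3738]), np.float64(-34.6))
('bar', array([0.6036, 0.3642]), np.float64(12.3))
go [ -0.6   1.1 172.4] [-0.001 -0.003 -0.   ] rows 4.0
```

View pics/B.png

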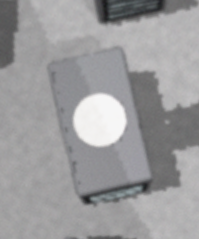

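B's top face is turned about +11 to 12°, tag centred (99,119), so the jaws match.

```bash
python3 -m jog '[[0.25,-1,0,45,0,0,0],[0.25,-1,0,90,0,0,0],[0.25,-1,0,135,0,0,0],[0.25,-1,0,162,0,0,0],[0.25,-1,0,172,0,0,0],[0.25,-1,0,172,0,0,0],[1,-1,0,172,0,0,0],[1,-1,0,172,0,0,0],[1,-1,0,172,0,0,0],[1,-1,0,172,0,0,0],[1,-1,0,172,0,0,0]]' 60
python3 -m jog '[[1,0,0,-45,0,0,0],[1,0,0,-90,0,0,0],[1,0,0,-135,0,0,0],[1,0,0,-168,0,0,0],[1,0,0,-168,0,0,0]]'
python3 - <<'E'
from h import *
print(plate(.06,0)); go(.6561,-.0325,.2,PY+np.pi/2)
E
```

```text
time: 8.15
eef_pos: [0.503, 0.3745, 0.0331]
tcp_rot: [-0.096, 0.995, 0.001, 0.002]
contact_force: [0.4, -0.7, 5.6]
opening: 0.457
finger_force: 60.5
time: 8.65
eef_pos: [0.5037, 0.3755, 0.2057]
tcp_rot: [-0.096, 0.995, 0.002, 0.006]
contact_force: [0.6, -0.1, -0.2]
opening: 0.455
finger_force: 60.2
[ 0.65549526 -0.0325802 ]
go [ -71.9 -429.6    5. ] [0.005 0.012 0.12 ] rows 9.0
```

```bash
python3 -m jog '[[1,-8,-48,0,0,0,0.06],[1,-16,-96,0,0,0,0.12],[1,-24,-144,0,0,0,0.12],[1,-32,-192,0,0,0,0.12],[1,-40,-240,0,0,0,0.12],[1,-48,-288,0,0,0,0.12],[1,-56,-336,0,0,0,0.12],[1,-64,-384,0,0,0,0.12],[1,-72,-430,0,0,0,0.12],[1,-72,-430,0,0,0,0.12],[1,-72,-430,0,0,0,0.12],[1,-72,-430,0,0,0,0.12]]'
python3 - <<'E'
from h import *
s=get_state(); c=cam("wrist"); print(s['eef_pos'],Ro.from_quat(s['tcp_rot']).as_matrix().round(3).tolist()); cv2.imwrite("pics/w4.png",c['image'])
E
```

```text
time: 9.85
eef_pos: [0.6524, -0.0336, 0.1969]
tcp_rot: [-0.036, 0.999, 0.001, -0.001]
contact_force: [-0.5, 0.4, -1.5]
opening: 0.46
finger_force: 60.4
[ 0.65242708 -0.0335848   0.19691473] [[-0.997, -0.072, -0.003], [-0.072, 0.997, 0.001], [0.002, 0.001, -1.0]]
```

View pics/w4.png

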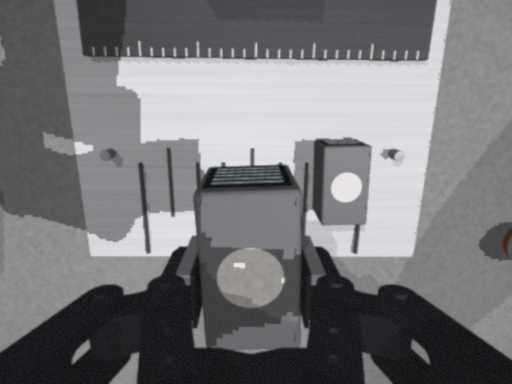

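B is held, tag (250,277). The middle lane's centre mark is at column 253 and the tool at column 250, so shift about 2 mm in +y; A is undisturbed at (346,187).

```bash
python3 -m jog '[[1,-7.5,2,45,0,0,0],[1,-7.5,2,90,0,0,0],[1,-7.5,2,130,0,0,0],[1,-7.5,2,148,0,0,0],[1,-7.5,2,154,0,0,0],[1,-7.5,2,157,0,0,0],[1,-7.5,2,157,0,0,0],[1,-7.5,2,157,0,0,0]]'
python3 -m jog '[[0.3,0,0,0,0,0,0],[0.3,0,0,0,0,0,0],[0.3,0,0,0,0,0,0],[0.3,0,0,-10,0,0,0],[0.3,0,0,-45,0,0,0],[0.3,0,0,-90,0,0,0],[0.3,0,0,-135,0,0,0],[0.3,0,0,-165,0,0,0],[0.3,0,0,-165,0,0,0],[0.3,0,0,-165,0,0,0]]'
python3 - <<'E'
from h import *
c=cam("wrist"); [print(t) for t in tags(c,.052)]; cv2.imwrite("pics/w5.png",c['image'])
print(plate(.06,0)); go(.403,.3798,.2,np.radians(81))
E
```

```text
time: 10.7
eef_pos: [0.6625, -0.0325, 0.044]
tcp_rot: [-0.036, 0.999, -0.001, 0.002]
contact_force: [-0.1, -0.1, -1.2]
opening: 0.459
finger_force: 60.3
time: 11.7
eef_pos: [0.6612, -0.0323, 0.2081]
tcp_rot: [-0.036, 0.999, -0.0, 0.001]
contact_force: [-0.4, -0.4, -0.9]
opening: 0.695
finger_force: 0.0
('round', array([0.6495, 0.048 ]), np.float64(84.6))
('round', array([ 0.6582, -0.0324]), np.float64(-57.8))
[ 0.65549526 -0.0325802 ]
go [227.3 429.2   6.2] [ 0.    -0.001  0.228] rows 10.0
```

```bash
python3 -m jog '[[0.25,22,42,0,0,0,0.1],[0.25,45,85,0,0,0,0.2],[0.25,68,128,0,0,0,0.228],[0.25,91,171,0,0,0,0.228],[0.25,114,214,5,0,0,0.228],[0.25,137,257,6,0,0,0.228],[0.25,160,300,6,0,0,0.228],[0.25,183,343,6,0,0,0.228],[0.25,206,386,6,0,0,0.228],[0.25,227,429,6,0,0,0.228],[0.25,227,429,6,0,0,0.228],[0.25,227,429,6,0,0,0.228]]'
python3 - <<'E'
from h import *
c=cam("wrist")
for t in tags(c): print(t)
t=min((t for t in tags(c) if t[0]=='round'),key=lambda t:np.hypot(*(t[1]-[.403,.3798])))[1]
x,y=t; a=rectify(c,x-.06,x+.06,y-.05,y+.05,.046,2000); cv2.imwrite("pics/C.png",np.hstack([cv2.resize(a,(500,600)),cv2.resize(cv2.imread("pics/w5.png"),(300,225)).repeat(1,0) if 0 else cv2.copyMakeBorder(cv2.resize(cv2.imread("pics/w5.png"),(300,225)),0,375,0,0,0)]))
go(*t,.028,np.radians(81))
E
```

```text
time: 12.95
eef_pos: [0.4021, 0.3797, 0.1981]
tcp_rot: [0.077, 0.997, -0.001, -0.002]
contact_force: [0.3, -0.5, -0.4]
opening: 0.741
finger_force: 0.0
('bar', array([0.3396, 0.2726]), np.float64(-7.9))
('round', array([0.4024, 0.3798]), np.float64(-75.0))
go [  0.3   1.2 170.4] [-0.003 -0.002  0.001] rows 4.0
```

View pics/C.png

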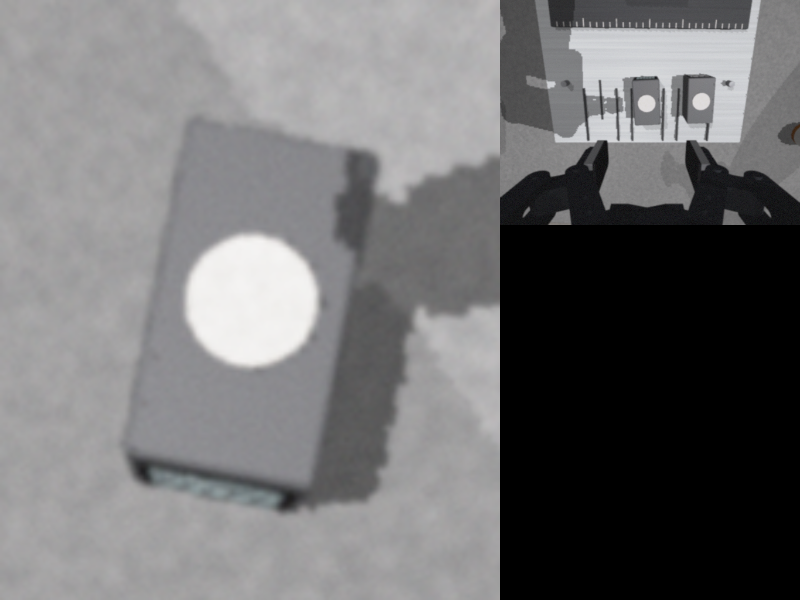

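C is turned about −11° with its tag centred, so the jaws get 0.03 rad more. The inset shows A and B upright in their lanes.

```bash
python3 -m jog '[[0.25,2,0,45,0,0,0.03],[0.25,2,0,90,0,0,0.03],[0.25,2,0,135,0,0,0.03],[0.25,2,0,160,0,0,0.03],[0.25,2,0,170,0,0,0.03],[0.25,2,0,170,0,0,0.03],[1,2,0,170,0,0,0.03],[1,2,0,170,0,0,0.03],[1,2,0,170,0,0,0.03],[1,2,0,170,0,0,0.03],[1,2,0,170,0,0,0.03]]' 60
python3 -m jog '[[1,0,0,-45,0,0,0],[1,0,0,-90,0,0,0],[1,0,0,-135,0,0,0],[1,0,0,-170,0,0,0],[1,0,0,-170,0,0,0],[1,0,0,-170,0,0,0]]'
python3 - <<'E'
from h import *
print(plate(.06,-.08)); go(*(plate(.06,-.08)+[.002,.001]),.2,PY+np.pi/2)
E
```

```text
time: 14.1
eef_pos: [0.4036, 0.3808, 0.0327]
tcp_rot: [0.093, 0.996, 0.001, 0.002]
contact_force: [0.2, -0.8, 6.6]
opening: 0.459
finger_force: 62.1
time: 14.7
eef_pos: [0.4017, 0.38, 0.201]
tcp_rot: [0.093, 0.996, 0.001, 0.001]
contact_force: [-0.1, 0.1, -1.7]
opening: 0.456
finger_force: 61.4
[ 0.66121506 -0.11237547]
go [-348.1 -434.3    0.8] [ 0.001  0.001 -0.258] rows 12.0
```

```bash
python3 -m jog '[[1,-30,-37,0,0,0,-0.06],[1,-60,-74,0,0,0,-0.12],[1,-90,-111,0,0,0,-0.2],[1,-120,-148,0,0,0,-0.258],[1,-150,-185,0,0,0,-0.258],[1,-180,-222,0,0,0,-0.258],[1,-210,-259,0,0,0,-0.258],[1,-240,-297,0,0,0,-0.258],[1,-270,-335,0,0,0,-0.258],[1,-300,-373,0,0,0,-0.258],[1,-330,-410,0,0,0,-0.258],[1,-348,-434,0,0,0,-0.258]]'
python3 -m jog '[[1,0,0,0,0,0,0],[1,0,0,0,0,0,0]]'
python3 - <<'E'
from h import *
s=get_state(); c=cam("wrist"); print(s['eef_pos'],Ro.from_quat(s['tcp_rot']).as_matrix().round(3).tolist()); cv2.imwrite("pics/w6.png",c['image'])
E
```

```text
time: 15.9
eef_pos: [0.6627, -0.114, 0.1965]
tcp_rot: [-0.035, 0.999, 0.001, -0.002]
contact_force: [-0.3, 1.1, -1.0]
opening: 0.455
finger_force: 61.4
time: 16.1
eef_pos: [0.6618, -0.1112, 0.197]
tcp_rot: [-0.035, 0.999, 0.001, -0.003]
contact_force: [0.3, 1.1, -0.6]
opening: 0.456
finger_force: 61.3
[ 0.6617979  -0.11119254  0.19701173] [[-0.998, -0.07, -0.005], [-0.07, 0.998, 0.002], [0.005, 0.003, -1.0]]
```

View pics/w6.png

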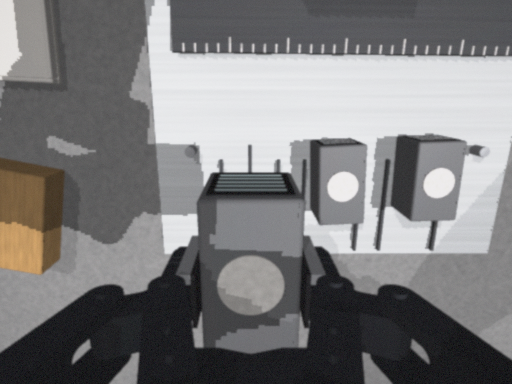

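C is centred over the right lane (mark at column 250, rails at 221 and 279), tag at row 285 as with A.

```bash
python3 -m jog '[[1,-1,0,45,0,0,0],[1,-1,0,90,0,0,0],[1,-1,0,130,0,0,0],[1,-1,0,148,0,0,0],[1,-1,0,156,0,0,0],[1,-1,0,158,0,0,0],[1,-1,0,158,0,0,0],[1,-1,0,158,0,0,0]]'
python3 -m jog '[[0.3,0,0,0,0,0,0],[0.3,0,0,0,0,0,0],[0.3,0,0,0,0,0,0],[0.3,0,0,-10,0,0,0],[0.3,0,0,-45,0,0,0],[0.3,0,0,-90,0,0,0],[0.3,0,0,-135,0,0,0],[0.3,0,0,-165,0,0,0],[0.3,0,0,-165,0,0,0],[0.3,0,0,-165,0,0,0]]'
python3 - <<'E'
from h import *
c=cam("wrist"); [print(t) for t in tags(c,.052)]; cv2.imwrite("pics/w7.png",c['image'])
print(plate(.06,-.08)); go(.3405,.272,.2,np.radians(82))
c=cam("top"); [print(t) for t in tags(c)]
E
```

```text
time: 16.95
eef_pos: [0.6659, -0.1116, 0.0451]
tcp_rot: [-0.036, 0.999, -0.001, 0.002]
contact_force: [0.1, 0.3, -1.1]
opening: 0.459
finger_force: 61.3
time: 17.95
eef_pos: [0.6646, -0.1113, 0.2091]
tcp_rot: [-0.036, 0.999, -0.0, 0.001]
contact_force: [-0.1, -0.3, -0.4]
opening: 0.698
finger_force: 0.0
('round', array([0.6495, 0.0479]), np.float64(49.8))
('round', array([ 0.6648, -0.1112]), np.float64(18.7))
('round', array([ 0.6583, -0.0325]), np.float64(18.7))
[ 0.66121506 -0.11237547]
go [295.1 405.    7.3] [ 0.    -0.001  0.211] rows 11.0
('bar', array([0.7131, 0.4144]), np.float64(-29.1))
('round', array([ 0.6612, -0.034 ]), np.float64(7.3))
('bar', array([0.6467, 0.5594]), np.float64(18.1))
('round', array([0.6526, 0.047 ]), np.float64(37.6))
('bar', array([0.6051, 0.3633]), np.float64(12.3))
('bar', array([0.4558, 0.2634]), np.float64(1.9))
('bar', array([0.3415, 0.2703]), np.float64(-9.2))
```

C stands in its lane, but B and C stick out only about 6–7 mm. I'm over C now, so I'll regrasp it and slide it 4 mm towards the robot, then do B.

```bash
python3 -m jog '[[0.3,2,0,45,0,0,0],[0.3,2,0,90,0,0,0],[0.3,2,0,135,0,0,0],[0.3,2,0,160,0,0,0],[0.3,2,0,169,0,0,0],[0.3,2,0,169,0,0,0],[1,2,0,169,0,0,0],[1,2,0,169,0,0,0],[1,2,0,169,0,0,0],[1,2,0,169,0,0,0]]' 30
python3 -m jog '[[1,2,0,0,0,0,0],[1,4,0,0,0,0,0],[1,4,0,0,0,0,0],[0.3,4,0,0,0,0,0],[0.3,4,0,0,0,0,0],[0.3,4,0,0,0,0,0],[0.3,4,0,-40,0,0,0],[0.3,4,0,-85,0,0,0],[0.3,4,0,-130,0,0,0],[0.3,4,0,-160,0,0,0],[0.3,4,0,-160,0,0,0],[0.3,4,0,-160,0,0,0]]'
python3 - <<'E'
from h import *
c=cam("wrist"); [print(t) for t in tags(c,.052)]
go(.6583,-.0325,.2,PY+np.pi/2)
E
```

```text
time: 19.05
eef_pos: [0.6635, -0.1117, 0.0404]
tcp_rot: [-0.036, 0.999, -0.001, 0.002]
contact_force: [0.7, -0.4, 3.0]
opening: 0.463
finger_force: 31.5
time: 20.25
eef_pos: [0.658, -0.1116, 0.1985]
tcp_rot: [-0.036, 0.999, -0.0, 0.0]
contact_force: [-0.3, 0.3, -1.6]
opening: 0.696
finger_force: 0.0
('round', array([0.6495, 0.0478]), np.float64(13.7))
('round', array([ 0.6612, -0.1114]), np.float64(-46.9))
('round', array([ 0.6583, -0.0325]), np.float64(-56.3))
go [-6.7 78.6 -3.3] [ 0.001 -0.003 -0.   ] rows 2.0
```

```bash
python3 -m jog '[[0.3,-3,40,0,0,0,0],[0.3,-6,79,0,0,0,0],[0.3,-6,79,0,0,0,0],[0.3,-6,79,45,0,0,0],[0.3,-6,79,90,0,0,0],[0.3,-6,79,135,0,0,0],[0.3,-6,79,158,0,0,0],[0.3,-6,79,158,0,0,0],[1,-6,79,158,0,0,0],[1,-6,79,158,0,0,0],[1,-6,79,158,0,0,0],[1,-6,79,158,0,0,0]]' 30
python3 -m jog '[[1,2,0,0,0,0,0],[1,3,0,0,0,0,0],[1,3,0,0,0,0,0],[0.3,3,0,0,0,0,0],[0.3,3,0,0,0,0,0],[0.3,3,0,0,0,0,0],[0.3,3,0,-40,0,0,0],[0.3,3,0,-85,0,0,0],[0.3,3,0,-130,0,0,0],[0.3,3,0,-160,0,0,0],[0.3,3,0,-160,0,0,0],[0.3,3,0,-160,0,0,0]]'
python3 - <<'E'
from h import *
c=cam("wrist"); [print(t) for t in tags(c,.052)]
go(.4535,.2645,.2,np.radians(92.7))
E
```

```text
time: 21.5
eef_pos: [0.6595, -0.0326, 0.042]
tcp_rot: [-0.036, 0.999, -0.0, 0.001]
contact_force: [-0.7, 0.6, -0.4]
opening: 0.467
finger_force: 34.5
time: 22.7
eef_pos: [0.6559, -0.0326, 0.2013]
tcp_rot: [-0.036, 0.999, -0.0, 0.001]
contact_force: [0.5, 1.1, -0.4]
opening: 0.7
finger_force: 0.0
('round', array([ 0.6549, -0.032 ]), np.float64(-1.3))
('round', array([0.6494, 0.0479]), np.float64(40.3))
go [ 1.798e+02  3.106e+02 -3.000e-01] [ 0.    -0.001  0.024] rows 8.0
```

```bash
python3 -m jog '[[0.25,22,39,0,0,0,0.024],[0.25,45,78,0,0,0,0.024],[0.25,67,117,0,0,0,0.024],[0.25,90,156,0,0,0,0.024],[0.25,112,195,0,0,0,0.024],[0.25,135,234,0,0,0,0.024],[0.25,157,273,0,0,0,0.024],[0.25,180,311,0,0,0,0.024],[0.25,180,311,0,0,0,0.024],[0.25,180,311,0,0,0,0.024]]'
python3 - <<'E'
from h import *
s=get_state();print(s['qpos'].round(2) if hasattr(s['qpos'],'round') else s['qpos'])
c=cam("wrist")
for t in tags(c): print(t)
t=min((t for t in tags(c) if t[0]=='bar'),key=lambda t:np.hypot(*(t[1]-[.4535,.2645])))
go(*t[1],.028,np.radians(90+t[2]))
E
```

```text
time: 23.75
eef_pos: [0.4525, 0.265, 0.1983]
tcp_rot: [-0.025, 1.0, -0.001, -0.002]
contact_force: [-0.7, -0.2, -0.1]
opening: 0.754
finger_force: 0.0
[ 0.34 -0.    1.99 -0.    1.16 -1.28]
('bar', array([0.3398, 0.2724]), np.float64(-7.8))
('bar', array([0.4366, 0.2113]), np.float64(-81.8))
('bar', array([0.4525, 0.2647]), np.float64(2.8))
go [  0.4   0.6 170.7] [-0.001 -0.003 -0.001] rows 4.0
```

```bash
python3 -m jog '[[0.25,2,0,45,0,0,0],[0.25,2,0,90,0,0,0],[0.25,2,0,135,0,0,0],[0.25,2,0,162,0,0,0],[0.25,2,0,172,0,0,0],[0.25,2,0,172,0,0,0],[1,2,0,172,0,0,0],[1,2,0,172,0,0,0],[1,2,0,172,0,0,0],[1,2,0,172,0,0,0],[1,2,0,172,0,0,0]]' 60
python3 -m jog '[[1,0,0,-45,0,0,0],[1,0,0,-90,0,0,0],[1,0,0,-135,0,0,0],[1,0,0,-170,0,0,0],[1,0,0,-170,0,0,0],[1,0,0,-170,0,0,0]]'
python3 - <<'E'
from h import *
for a in(.017,): 
  s=get_state(); print(s['eef_pos']); go(.552,-.343,.2,a)
E
```

```text
time: 24.9
eef_pos: [0.4538, 0.2653, 0.0306]
tcp_rot: [-0.024, 1.0, 0.001, 0.002]
contact_force: [0.1, -0.5, 7.0]
opening: 0.455
finger_force: 62.0
time: 25.5
eef_pos: [0.4518, 0.2648, 0.1989]
tcp_rot: [-0.024, 1.0, 0.0, 0.001]
contact_force: [0.3, -0.7, -1.3]
opening: 0.454
finger_force: 61.2
[0.45177831 0.26484418 0.19894938]
go [ -71.3 -611.9   -1.3] [-1.00e-03  2.00e-03 -1.54e+00] rows 13.0
```

```bash
python3 -m jog '[[1,-5,-45,0,0,0,0.12],[1,-10,-90,0,0,0,0.24],[1,-15,-135,0,0,0,0.36],[1,-20,-180,0,0,0,0.48],[1,-25,-225,0,0,0,0.6],[1,-30,-270,0,0,0,0.72],[1,-36,-315,0,0,0,0.84],[1,-42,-360,0,0,0,0.96],[1,-47,-405,0,0,0,1.08],[1,-52,-450,0,0,0,1.2],[1,-58,-500,0,0,0,1.32],[1,-64,-550,0,0,0,1.44]]'
python3 - <<'E'
from h import *
s=get_state(); print(s['eef_pos'],s['qpos']);go(.552,-.343,.2,.017)
E
```

```text
time: 26.7
eef_pos: [0.5403, -0.2818, 0.1949]
tcp_rot: [0.643, 0.766, -0.0, -0.003]
contact_force: [0.9, 0.0, -0.9]
opening: 0.46
finger_force: 61.2
[ 0.54031425 -0.2817977   0.19488534] [-6.47191428e-01  1.91824229e-01  1.78490606e+00  3.17529359e-04
  1.17054532e+00 -8.20246307e-01]
go [-62.3   1.   -5.4] [-0.004 -0.004  0.156] rows 2.0
```

```bash
python3 -m jog '[[1,-35,0,-3,0,0,0.08],[1,-62,1,-4,0,0,0.156],[1,-62,1,-4,0,0,0.156],[1,-62,1,-4,0,0,0.156]]'
python3 - <<'E'
from h import *
s=get_state(); c=cam("wrist"); print(Ro.from_quat(s['tcp_rot']).as_matrix().round(3).tolist()); cv2.imwrite("pics/w8.png",c['image'])
t=np.array([.4743,-.3445]);a=np.radians(1.1)
for k in(-.039,.039,.117): 
  for y in(-.046,.046): print(k,y,pix(c,[t[0]+k*np.cos(a)-y*np.sin(a),t[1]+k*np.sin(a)+y*np.cos(a),.014]).round(0))
E
```

```text
time: 27.1
eef_pos: [0.5524, -0.3411, 0.1991]
tcp_rot: [0.699, 0.715, 0.0, -0.003]
contact_force: [-0.5, -0.2, -0.4]
opening: 0.461
finger_force: 61.2
[[-0.022, 1.0, -0.004], [1.0, 0.022, 0.004], [0.004, -0.004, -1.0]]
-0.039 -0.046 [[134. 219.]]
-0.039 0.046 [[125. 126.]]
0.039 -0.046 [[213. 220.]]
0.039 0.046 [[210. 126.]]
0.117 -0.046 [[291. 220.]]
0.117 0.046 [[295. 126.]]
```

View pics/w8.png

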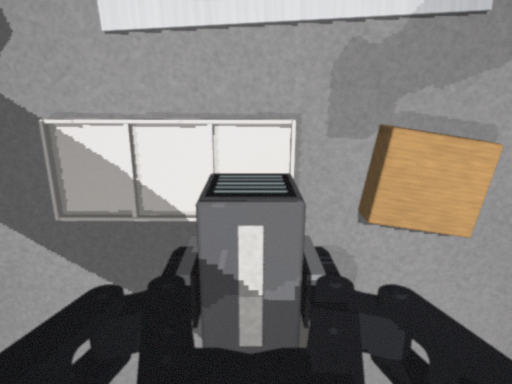

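The held bar cassette is over the far nest, whose inside spans columns 213–293 and rows 122–218, as predicted. The slide box at (430,180) is well clear.

```bash
python3 -m jog '[[1,-2,1,45,0,0,0],[1,-2,1,90,0,0,0],[1,-2,1,130,0,0,0],[1,-2,1,150,0,0,0],[1,-2,1,160,0,0,0],[1,-2,1,164,0,0,0],[1,-2,1,164,0,0,0],[1,-2,1,164,0,0,0],[1,-2,1,164,0,0,0]]'
python3 -m jog '[[0.3,0,0,0,0,0,0],[0.3,0,0,0,0,0,0],[0.3,0,0,0,0,0,0],[0.3,0,0,-10,0,0,0],[0.3,0,0,-45,0,0,0],[0.3,0,0,-90,0,0,0],[0.3,0,0,-135,0,0,0],[0.3,0,0,-165,0,0,0],[0.3,0,0,-165,0,0,0],[0.3,0,0,-165,0,0,0]]'
python3 - <<'E'
from h import *
c=cam("wrist"); [print(t) for t in tags(c,.05)]; cv2.imwrite("pics/w9.png",c['image'])
c=cam("top"); [print(t) for t in tags(c,.046)]
s=get_state();go(.604,.3637,.2,np.radians(102))
E
```

```text
time: 28.05
eef_pos: [0.5557, -0.3445, 0.0403]
tcp_rot: [0.699, 0.715, 0.0, 0.002]
contact_force: [-0.3, 0.0, -1.0]
opening: 0.459
finger_force: 61.2
time: 29.05
eef_pos: [0.555, -0.344, 0.205]
tcp_rot: [0.699, 0.715, 0.0, 0.001]
contact_force: [-0.2, -0.4, -0.1]
opening: 0.703
finger_force: 0.0
('bar', array([ 0.5543, -0.3433]), np.float64(-89.1))
('bar', array([0.7135, 0.4141]), np.float64(-29.7))
('round', array([ 0.6583, -0.0341]), np.float64(49.5))
('bar', array([0.6467, 0.5594]), np.float64(18.1))
('round', array([0.6526, 0.0465]), np.float64(24.0))
('round', array([ 0.6558, -0.1198]), np.float64(75.4))
('bar', array([0.6066, 0.3636]), np.float64(13.1))
('bar', array([0.564 , 0.4792]), np.float64(82.2))
('bar', array([0.3403, 0.2708]), np.float64(-7.6))
go [705.6  65.6   3. ] [-0.003 -0.     1.383] rows 15.0
```

```bash
python3 -m jog '[[0.25,48,4,0,0,0,0.1],[0.25,96,9,0,0,0,0.2],[0.25,144,13,0,0,0,0.3],[0.25,192,18,0,0,0,0.4],[0.25,240,22,0,0,0,0.5],[0.25,288,27,0,0,0,0.6],[0.25,336,31,0,0,0,0.7],[0.25,384,36,0,0,0,0.8],[0.25,432,40,0,0,0,0.9],[0.25,480,45,0,0,0,1.0],[0.25,528,49,0,0,0,1.1],[0.25,576,54,0,0,0,1.2]]'
python3 - <<'E'
from h import *
go(.604,.3637,.2,np.radians(102))
c=cam("top"); [print(t) for t in tags(c,.046)]
E
```

```text
time: 30.35
eef_pos: [0.5946, 0.235, 0.2008]
tcp_rot: [0.981, 0.193, -0.002, 0.0]
contact_force: [0.4, -1.3, 0.2]
opening: 0.749
finger_force: 0.0
go [  57.4 -115.5    0.6] [-0.     0.004  0.179] rows 3.0
('bar', array([0.7132, 0.4145]), np.float64(-28.9))
('round', array([ 0.6586, -0.034 ]), np.float64(35.9))
('round', array([ 0.6565, -0.1188]), np.float64(68.9))
('bar', array([0.6467, 0.5594]), np.float64(18.1))
('bar', array([0.5636, 0.4785]), np.float64(82.6))
('bar', array([ 0.5558, -0.3466]), np.float64(-89.0))
```

```bash
python3 -m jog '[[0.25,20,-40,0,0,0,0.09],[0.25,40,-80,0,0,0,0.179],[0.25,57,-115,0,0,0,0.179],[0.25,57,-115,0,0,0,0.179],[0.25,57,-115,0,0,0,0.179]]'
python3 - <<'E'
from h import *
c=cam("wrist")
for t in tags(c): print(t)
t=min((t for t in tags(c) if t[0]=='bar'),key=lambda t:np.hypot(*(t[1]-[.604,.3637])))
go(*t[1],.028,np.radians(90+t[2]))
E
```

```text
time: 30.9
eef_pos: [0.6035, 0.3616, 0.2007]
tcp_rot: [0.994, 0.108, -0.002, 0.001]
contact_force: [0.3, -0.5, 0.6]
opening: 0.751
finger_force: 0.0
('bar', array([0.645 , 0.5602]), np.float64(18.4))
('bar', array([0.6055, 0.3648]), np.float64(13.0))
go [  3.2  -3.9 173.1] [ 0.001  0.004 -0.013] rows 4.0
```

```bash
python3 -m jog '[[0.25,1,-3,45,0,0,0],[0.25,1,-3,90,0,0,0],[0.25,1,-3,135,0,0,0],[0.25,1,-3,162,0,0,0],[0.25,1,-3,173,0,0,0],[0.25,1,-3,173,0,0,0],[1,1,-3,173,0,0,0],[1,1,-3,173,0,0,0],[1,1,-3,173,0,0,0],[1,1,-3,173,0,0,0],[1,1,-3,173,0,0,0]]' 60
python3 -m jog '[[1,0,0,-45,0,0,0],[1,0,0,-90,0,0,0],[1,0,0,-135,0,0,0],[1,0,0,-170,0,0,0],[1,0,0,-170,0,0,0],[1,0,0,-170,0,0,0]]'
python3 - <<'E'
from h import *
s=get_state(); print(s['qpos']);go(.476,-.344,.2,.017)
E
```

```text
time: 32.05
eef_pos: [0.607, 0.3652, 0.0336]
tcp_rot: [0.994, 0.107, 0.003, -0.001]
contact_force: [0.7, -0.6, 6.2]
opening: 0.456
finger_force: 62.6
time: 32.65
eef_pos: [0.605, 0.3647, 0.2013]
tcp_rot: [0.994, 0.107, 0.001, -0.0]
contact_force: [-0.2, 0.3, -1.5]
opening: 0.457
finger_force: 61.8
[3.99167074e-01 3.87310579e-01 1.53020111e+00 3.98281755e-05
 1.22233981e+00 1.75584878e+00]
go [-2.766e+02  6.651e+02  6.000e-01] [ 1.000e-03 -2.000e-03 -1.374e+00] rows 15.0
```

```bash
python3 -m jog '[[1,-18,44,0,0,0,-0.1],[1,-36,88,0,0,0,-0.2],[1,-54,132,0,0,0,-0.3],[1,-72,176,0,0,0,-0.4],[1,-91,220,0,0,0,-0.5],[1,-110,264,0,0,0,-0.6],[1,-128,308,0,0,0,-0.7],[1,-146,352,0,0,0,-0.8],[1,-164,396,0,0,0,-0.9],[1,-183,440,0,0,0,-1.0],[1,-201,484,0,0,0,-1.1],[1,-220,528,0,0,0,-1.2]]'
python3 - <<'E'
from h import *
go(.476,-.344,.2,.017)
E
```

```text
time: 33.85
eef_pos: [0.4999, -0.1989, 0.1972]
tcp_rot: [0.759, 0.651, -0.001, -0.003]
contact_force: [0.5, 0.7, -1.1]
opening: 0.46
finger_force: 61.7
go [-147.    -1.5   -3.2] [-0.005 -0.003 -0.17 ] rows 3.0
```

```bash
python3 -m jog '[[1,-48,0,-2,0,0,-0.08],[1,-96,-1,-2,0,0,-0.17],[1,-143,-1,-2,0,0,-0.17],[1,-143,-1,-2,0,0,-0.17],[1,-143,-1,-2,0,0,-0.17],[1,-143,-1,-2,0,0,-0.17]]'
python3 - <<'E'
from h import *
s=get_state(); c=cam("wrist"); cv2.imwrite("pics/w10.png",c['image'])
t=np.array([.4743,-.3445]);a=np.radians(1.1)
for k in(-.039,.039):
  for y in(-.046,.046): print(k,y,pix(c,[t[0]+k*np.cos(a)-y*np.sin(a),t[1]+k*np.sin(a)+y*np.cos(a),.014]).round(0))
go(.4745,-.3445,.036,.019)
E
```

```text
time: 34.45
eef_pos: [0.478, -0.3375, 0.2001]
tcp_rot: [0.702, 0.712, 0.0, -0.002]
contact_force: [0.0, 1.1, -0.8]
opening: 0.455
finger_force: 61.7
-0.039 -0.046 [[209. 224.]]
-0.039 0.046 [[205. 132.]]
0.039 -0.046 [[287. 224.]]
0.039 0.046 [[290. 131.]]
go [ -7.5  -3.7 164.7] [-0.002 -0.003 -0.005] rows 4.0
```

View pics/w10.png

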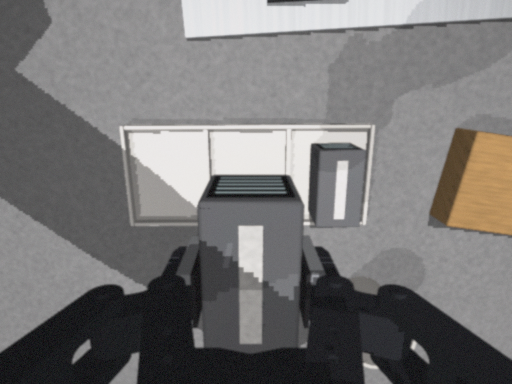

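The first bar cassette stands in the far nest at (340,190). The middle nest spans columns 209–288 under the held one, and the cup is clear.

```bash
python3 -m jog '[[1,-7,-3,45,0,0,0],[1,-7,-3,90,0,0,0],[1,-7,-3,130,0,0,0],[1,-7,-3,150,0,0,0],[1,-7,-3,160,0,0,0],[1,-7,-3,164,0,0,0],[1,-7,-3,164,0,0,0],[1,-7,-3,164,0,0,0],[1,-7,-3,164,0,0,0]]'
python3 -m jog '[[0.3,0,0,0,0,0,0],[0.3,0,0,0,0,0,0],[0.3,0,0,0,0,0,0],[0.3,0,0,-10,0,0,0],[0.3,0,0,-45,0,0,0],[0.3,0,0,-90,0,0,0],[0.3,0,0,-135,0,0,0],[0.3,0,0,-165,0,0,0],[0.3,0,0,-165,0,0,0],[0.3,0,0,-165,0,0,0]]'
python3 - <<'E'
from h import *
c=cam("wrist"); [print(t) for t in tags(c,.05)]
s=get_state();print(s['qpos'][5]);go(.3403,.2715,.2,np.radians(82.2))
c=cam("top"); [print(t) for t in tags(c)]
E
```

```text
time: 35.4
eef_pos: [0.4767, -0.3472, 0.04]
tcp_rot: [0.702, 0.712, -0.0, 0.002]
contact_force: [0.4, -0.2, -1.8]
opening: 0.461
finger_force: 61.7
time: 36.4
eef_pos: [0.476, -0.3466, 0.2049]
tcp_rot: [0.702, 0.712, -0.0, 0.001]
contact_force: [-0.2, 0.3, -0.8]
opening: 0.698
finger_force: 0.0
('bar', array([ 0.5542, -0.3434]), np.float64(-88.8))
('bar', array([ 0.4755, -0.3477]), np.float64(-89.3))
-0.8145406602372565
go [ 619.2 -127.     3.4] [-0.000e+00 -1.000e-03 -1.422e+00] rows 13.0
('bar', array([0.7144, 0.4135]), np.float64(-31.0))
('round', array([ 0.6582, -0.0342]), np.float64(37.1))
('bar', array([0.6467, 0.5594]), np.float64(18.1))
('round', array([0.6526, 0.047 ]), np.float64(37.6))
('round', array([ 0.6561, -0.1192]), np.float64(85.1))
('bar', array([0.5636, 0.4785]), np.float64(82.6))
('bar', array([ 0.5556, -0.3473]), np.float64(-89.7))
('bar', array([0.3403, 0.2708]), np.float64(-7.6))
```

```bash
python3 -m jog '[[0.25,46,12,0,0,0,-0.12],[0.25,92,24,0,0,0,-0.24],[0.25,138,35,0,0,0,-0.36],[0.25,184,45,0,0,0,-0.48],[0.25,230,50,0,0,0,-0.6],[0.25,278,48,0,0,0,-0.72],[0.25,326,40,0,0,0,-0.84],[0.25,372,25,0,0,0,-0.96],[0.25,418,5,0,0,0,-1.08],[0.25,462,-18,0,0,0,-1.2],[0.25,504,-45,0,0,0,-1.32],[0.25,540,-78,0,0,0,-1.42]]'
python3 - <<'E'
from h import *
go(.3403,.2715,.2,np.radians(82.2))
E
```

```text
time: 37.7
eef_pos: [0.3887, 0.1941, 0.2015]
tcp_rot: [0.067, 0.998, -0.0, -0.002]
contact_force: [0.1, 1.0, -0.3]
opening: 0.751
finger_force: 0.0
go [58.2 70.3  1.6] [-0.001 -0.003  0.003] rows 2.0
```

```bash
python3 -m jog '[[0.25,29,35,0,0,0,0],[0.25,58,70,1,0,0,0],[0.25,58,70,1,0,0,0],[0.25,58,70,1,0,0,0]]'
python3 - <<'E'
from h import *
c=cam("wrist"); [print(t) for t in tags(c)]
t=min((t for t in tags(c) if t[0]=='bar'),key=lambda t:np.hypot(*(t[1]-[.3403,.2715])))
go(*t[1],.028,np.radians(90+t[2]))
E
```

```text
time: 38.1
eef_pos: [0.3415, 0.2702, 0.2007]
tcp_rot: [0.067, 0.998, -0.001, -0.001]
contact_force: [0.5, 0.2, 0.4]
opening: 0.752
finger_force: 0.0
('bar', array([0.3399, 0.2724]), np.float64(-7.8))
go [  2.4   2.8 173. ] [-0.002 -0.002 -0.001] rows 4.0
```

```bash
python3 -m jog '[[0.25,2,2,45,0,0,0],[0.25,2,2,90,0,0,0],[0.25,2,2,135,0,0,0],[0.25,2,2,162,0,0,0],[0.25,2,2,173,0,0,0],[0.25,2,2,173,0,0,0],[1,2,2,173,0,0,0],[1,2,2,173,0,0,0],[1,2,2,173,0,0,0],[1,2,2,173,0,0,0],[1,2,2,173,0,0,0]]' 60
python3 -m jog '[[1,0,0,-45,0,0,0],[1,0,0,-90,0,0,0],[1,0,0,-135,0,0,0],[1,0,0,-170,0,0,0],[1,0,0,-170,0,0,0],[1,0,0,-170,0,0,0]]'
python3 - <<'E'
from h import *
s=get_state(); go(.50,.0,.2,np.radians(40)); go(.397,-.346,.2,.017)
E
```

```text
time: 39.25
eef_pos: [0.3431, 0.2729, 0.0313]
tcp_rot: [0.069, 0.998, 0.001, 0.002]
contact_force: [0.6, -1.0, 7.1]
opening: 0.454
finger_force: 62.0
time: 39.85
eef_pos: [0.3411, 0.2723, 0.1999]
tcp_rot: [0.069, 0.998, 0.0, 0.001]
contact_force: [-0.4, -0.1, -1.4]
opening: 0.459
finger_force: 61.3
go [-1.948e+02 -2.480e+02 -1.000e-01] [0.002 0.001 0.735] rows 7.0
go [-1.402e+02 -6.048e+02 -5.000e-01] [0.002 0.    1.416] rows 13.0
```

```bash
python3 -m jog '[[1,-28,-35,0,0,0,0.1],[1,-56,-70,0,0,0,0.21],[1,-84,-105,0,0,0,0.32],[1,-112,-142,0,0,0,0.43],[1,-140,-178,0,0,0,0.54],[1,-168,-213,0,0,0,0.64],[1,-195,-250,0,0,0,0.74],[1,-195,-295,0,0,0,0.85],[1,-187,-342,0,0,0,0.96],[1,-180,-388,0,0,0,1.07],[1,-173,-434,0,0,0,1.18],[1,-166,-480,0,0,0,1.3]]'
python3 - <<'E'
from h import *
go(.397,-.346,.2,.017)
E
```

```text
time: 41.05
eef_pos: [0.4376, -0.2266, 0.1964]
tcp_rot: [0.66, 0.751, 0.0, -0.003]
contact_force: [0.7, -0.2, -2.4]
opening: 0.457
finger_force: 61.3
go [-113.2  -55.5   -3.8] [-0.004 -0.004  0.111] rows 3.0
```

```bash
python3 -m jog '[[1,-40,-20,-2,0,0,0.11],[1,-80,-39,-2,0,0,0.11],[1,-110,-55,-2,0,0,0.11],[1,-110,-55,-2,0,0,0.11],[1,-110,-55,-2,0,0,0.11]]'
python3 - <<'E'
from h import *
s=get_state(); c=cam("wrist"); cv2.imwrite("pics/w11.png",c['image'])
go(.397,-.346,.036,.019)
g=c['image'][100:240,100:300].max(2); print(pix(c,[[.3186+.039*k,-.346,.014] for k in(0,)]))
# wall columns along row through nest (bright profile)
r=c['image'][150:165,100:320].mean((0,2)).round(0).astype(int); print(list(r[::2]))
[print(t) for t in tags(c,.05)]
E
```

```text
time: 41.55
eef_pos: [0.3986, -0.3417, 0.1987]
tcp_rot: [0.7, 0.715, 0.001, -0.003]
contact_force: [-0.2, 0.6, -0.6]
opening: 0.454
finger_force: 61.2
go [ -5.5  -1.8 163. ] [-0.002 -0.004  0.004] rows 4.0
[[168.20188195 175.72529255]]
[np.int64(91), np.int64(91), np.int64(92), np.int64(92), np.int64(93), np.int64(93), np.int64(93), np.int64(92), np.int64(92), np.int64(92), np.int64(91), np.int64(93), np.int64(93), np.int64(93), np.int64(94), np.int64(94), np.int64(94), np.int64(94), np.int64(94), np.int64(94), np.int64(93), np.int64(93), np.int64(95), np.int64(94), np.int64(94), np.int64(94), np.int64(95), np.int64(96), np.int64(94), np.int64(94), np.int64(94), np.int64(94), np.int64(94), np.int64(95), np.int64(95), np.int64(98), np.int64(105), np.int64(111), np.int64(121), np.int64(132), np.int64(138), np.int64(146), np.int64(152), np.int64(154), np.int64(154), np.int64(155), np.int64(155), np.int64(154), np.int64(154), np.int64(155), np.int64(154), np.int64(155), np.int64(158), np.int64(209), np.int64(226), np.int64(137), np.int64(176), np.int64(217), np.int64(226), np.int64(234),
[... 154 characters left out ...]
int64(234), np.int64(234), np.int64(234), np.int64(234), np.int64(234), np.int64(234), np.int64(234), np.int64(234), np.int64(234), np.int64(234), np.int64(234), np.int64(234), np.int64(234), np.int64(234), np.int64(234), np.int64(234), np.int64(234), np.int64(234), np.int64(234), np.int64(234), np.int64(234), np.int64(233), np.int64(233), np.int64(221), np.int64(213), np.int64(232), np.int64(213), np.int64(218), np.int64(229), np.int64(234), np.int64(233), np.int64(234), np.int64(233), np.int64(234), np.int64(233), np.int64(216), np.int64(86), np.int64(57), np.int64(55), np.int64(54)]
('bar', array([ 0.554 , -0.3431]), np.float64(-88.8))
('bar', array([ 0.4755, -0.3477]), np.float64(-89.4))
```

```bash
python3 -m jog '[[1,-5,-3,45,0,0,0],[1,-5,-3,90,0,0,0],[1,-5,-3,130,0,0,0],[1,-5,-3,150,0,0,0],[1,-5,-3,160,0,0,0],[1,-5,-3,163,0,0,0],[1,-5,-3,163,0,0,0],[1,-5,-3,163,0,0,0],[1,-5,-3,163,0,0,0]]'
python3 -m jog '[[0.3,0,0,0,0,0,0],[0.3,0,0,0,0,0,0],[0.3,0,0,0,0,0,0],[0.3,0,0,-10,0,0,0],[0.3,0,0,-45,0,0,0],[0.3,0,0,-90,0,0,0],[0.3,0,0,-135,0,0,0],[0.3,0,0,-165,0,0,0],[0.3,0,0,-165,0,0,0],[0.3,0,0,-165,0,0,0]]'
python3 - <<'E'
from h import *
c=cam("wrist"); [print(t) for t in tags(c,.05)]
s=get_state();print(s['qpos'][5]);go(*plate(.0,-.08),.25,PY+np.pi/2)
E
```

```text
time: 42.5
eef_pos: [0.3977, -0.3483, 0.0399]
tcp_rot: [0.699, 0.715, -0.0, 0.002]
contact_force: [0.4, 0.6, -1.4]
opening: 0.461
finger_force: 61.3
time: 43.5
eef_pos: [0.3971, -0.3477, 0.2047]
tcp_rot: [0.699, 0.715, -0.0, 0.001]
contact_force: [-0.4, -0.3, -0.8]
opening: 0.693
finger_force: 0.0
('bar', array([ 0.3963, -0.345 ]), np.float64(-88.9))
('bar', array([ 0.554 , -0.3434]), np.float64(-88.9))
('bar', array([ 0.4754, -0.3472]), np.float64(-89.3))
-0.9345298547296128
go [225.6 210.1 -47. ] [-1.000e-03 -0.000e+00  1.522e+00] rows 11.0
```

All three bar cassettes stand in the tray. Next I check the plate, because C looked shifted in the top view.

```bash
python3 -m jog '[[0,35,20,-10,0,0,-0.05],[0,70,45,-25,0,0,-0.05],[0,105,70,-35,0,0,-0.05],[0,140,95,-50,0,0,-0.05],[0,175,120,-65,0,0,-0.05],[0,210,145,-80,0,0,-0.05],[0,245,170,-95,0,0,-0.05],[0,280,190,-100,0,0,-0.05],[0,300,190,-100,0,0,-0.05],[0,300,190,-100,0,0,-0.05],[0,300,190,-100,0,0,-0.05]]'
python3 - <<'E'
from h import *
s=get_state(); print(Ro.from_quat(s['tcp_rot']).as_matrix().round(3).tolist()); c=cam("wrist"); cv2.imwrite("pics/w12.png",c['image'])
for t in tags(c,.052): print(t)
E
```

```text
time: 44.65
eef_pos: [0.5792, -0.043, 0.3011]
tcp_rot: [0.681, 0.733, -0.001, -0.001]
contact_force: [0.2, -0.4, 0.3]
opening: 0.999
finger_force: 0.0
[[-0.074, 0.997, -0.004], [0.997, 0.074, 0.0], [0.001, -0.004, -1.0]]
('round', array([0.6494, 0.0481]), np.float64(-5.3))
('round', array([ 0.6551, -0.0318]), np.float64(11.7))
('round', array([ 0.6533, -0.116 ]), np.float64(45.1))
```

View pics/w12.png

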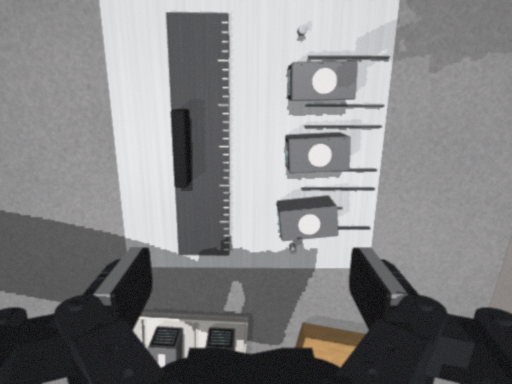

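The plate view shows A and B in place, tags (324,80) and (320,155). C (309,224) has been knocked: about 8 mm towards the robot, 4 mm right and turned about +4.5°, so I'll regrasp it and set it straight. That was the fourteenth picture, so from here I work on numbers.

```bash
python3 -m jog '[[0.3,-8,8,10,0,0,-0.14],[0.3,-16,16,20,0,0,-0.28],[0.3,-24,24,30,0,0,-0.42],[0.3,-32,32,40,0,0,-0.56],[0.3,-40,40,50,0,0,-0.7],[0.3,-48,48,60,0,0,-0.84],[0.3,-56,56,70,0,0,-0.98],[0.3,-64,64,80,0,0,-1.12],[0.3,-66,74,100,0,0,-1.26],[0.3,-66,74,100,0,0,-1.4],[0.3,-66,74,100,0,0,-1.54],[0.3,-66,74,100,0,0,-1.645]]'
python3 -m jog '[[0.3,0,0,0,0,0,0],[0.3,0,0,0,0,0,0]]'
python3 - <<'E'
from h import *
c=cam("wrist")
T=tags(c,.052); [print(t) for t in T]
p=min(T,key=lambda t:np.hypot(*(t[1]-[.6533,-.116])))[1]
# yaw: correlate rotated box template with dark cassette top at z=.052
a=cv2.GaussianBlur(rectify(c,p[0]-.05,p[0]+.05,p[1]-.05,p[1]+.05,.052,3000),(5,5),0).astype(float).mean(2)
best=[]
gx=cv2.Sobel(a,cv2.CV_64F,1,0);gy=cv2.Sobel(a,cv2.CV_64F,0,1);G=np.hypot(gx,gy)
for q in np.arange(-10,20,.5):
    r=np.radians(q); l=np.linspace(-.028,.028,80); sc=0
    for o in(.02,):
      for sg in(-1,1):
        X=np.cos(r)*l-np.sin(r)*o*sg; Y=np.sin(r)*l+np.cos(r)*o*sg
        u=150-Y*3000; v=150-X*3000
        sc+=max(cv2.remap(G.astype(np.float32),(u+d).astype(np.float32),v.astype(np.float32),1).mean() for d in range(-6,7))
    best.append((round(sc,1),q))
print(sorted(best)[-4:])
go(p[0]+.008,p[1]+.001,.04,np.radians(98.6))
E
```

```text
time: 45.9
eef_pos: [0.6577, -0.1054, 0.202]
tcp_rot: [-0.075, 0.997, 0.0, -0.001]
contact_force: [-0.3, -0.3, 0.1]
opening: 0.701
finger_force: 0.0
time: 46.1
eef_pos: [0.658, -0.1048, 0.2028]
tcp_rot: [-0.072, 0.997, 0.0, -0.0]
contact_force: [0.5, -0.4, -0.5]
opening: 0.7
finger_force: 0.0
('round', array([ 0.653 , -0.1156]), np.float64(20.4))
('round', array([ 0.6551, -0.0321]), np.float64(-41.0))
('round', array([0.6494, 0.0479]), np.float64(-12.4))
[(np.float32(158.2), np.float64(9.0)), (np.float32(160.1), np.float64(9.5)), (np.float32(161.3), np.float64(10.5)), (np.float32(161.6), np.float64(10.0))]
go [ -1.5 -10.4 162.9] [ 0.    -0.001 -0.006] rows 4.0
```

```bash
python3 -m jog '[[0.3,-1,-10,10,0,0,-0.02],[0.3,-1,-10,50,0,0,-0.02],[0.3,-1,-10,95,0,0,-0.02],[0.3,-1,-10,135,0,0,-0.02],[0.3,-1,-10,158,0,0,-0.02],[0.3,-1,-10,163,0,0,-0.02],[0.3,-1,-10,163,0,0,-0.02],[1,-1,-10,163,0,0,-0.02],[1,-1,-10,163,0,0,-0.02],[1,-1,-10,163,0,0,-0.02],[1,-1,-10,163,0,0,-0.02],[1,-1,-10,163,0,0,-0.02]]' 50
python3 -m jog '[[1,0,0,-12,0,0,0],[1,0,0,-25,0,0,0],[1,-8.5,2,-25,0,0,0.092],[1,-8.5,2,-25,0,0,0.092],[1,-8.5,2,-25,0,0,0.092],[1,-8.5,2,-12,0,0,0.092],[1,-8.5,2,-3,0,0,0.092],[1,-8.5,2,0,0,0,0.092],[1,-8.5,2,0,0,0,0.092],[1,-8.5,2,0,0,0,0.092]]'
```

```text
time: 47.35
eef_pos: [0.6629, -0.114, 0.0433]
tcp_rot: [-0.083, 0.997, -0.001, 0.002]
contact_force: [0.3, 0.7, 6.5]
opening: 0.457
finger_force: 52.3
time: 48.35
eef_pos: [0.6683, -0.1098, 0.0428]
tcp_rot: [-0.038, 0.999, 0.0, -0.002]
contact_force: [-8.6, 2.5, 15.8]
opening: 0.459
finger_force: 54.1
```

```bash
python3 -m jog '[[0.3,0,0,0,0,0,0],[0.3,0,0,0,0,0,0],[0.3,0,0,0,0,0,0],[0.3,0,0,-15,0,0,0],[0.3,0,0,-60,0,0,0],[0.3,0,0,-105,0,0,0],[0.3,0,0,-150,0,0,0],[0.3,0,0,-160,0,0,0],[0.3,0,0,-160,0,0,0],[0.3,0,0,-160,0,0,0]]'
cat > yaw.py <<'E'
from h import *
def yaws(c,z=.052):
  for k,p,_ in tags(c,z):
    if k!='round': continue
    a=cv2.GaussianBlur(rectify(c,p[0]-.05,p[0]+.05,p[1]-.05,p[1]+.05,z,3000),(5,5),0).astype(float).mean(2)
    G=np.hypot(cv2.Sobel(a,cv2.CV_64F,1,0),cv2.Sobel(a,cv2.CV_64F,0,1)).astype(np.float32); b=[]
    for q in np.arange(-10,20,.5):
      r=np.radians(q); l=np.linspace(-.028,.028,80); sc=0
      for o in(-.02,.02):
        u=150-(np.sin(r)*l+np.cos(r)*o)*3000; v=150-(np.cos(r)*l-np.sin(r)*o)*3000
        sc+=max(cv2.remap(G,(u+d).astype(np.float32),v.astype(np.float32),1).mean() for d in range(-6,7))
      b.append((sc,q))
    print(p,max(b)[1])
E
python3 - <<'E'
from yaw import *
s=get_state();print(s['eef_pos'],s['tcp_rot'])
c=cam("wrist"); yaws(c)
E
```

```text
time: 49.35
eef_pos: [0.6683, -0.1097, 0.1991]
tcp_rot: [-0.038, 0.999, 0.0, -0.001]
contact_force: [0.4, 0.2, -0.9]
opening: 0.701
finger_force: 0.0
[ 0.66829009 -0.10971877  0.19910501] [-3.75815954e-02  9.99293055e-01  3.45574997e-04 -9.46175758e-04]
[ 0.6588 -0.1101] 10.5
[ 0.655  -0.0321] 7.0
[0.6496 0.0478] 5.5
```

```bash
cat > seg.py <<'E'
from h import *
def seg(c,z=.052):
  for k,p,_ in tags(c,z):
    if k!='round': continue
    a=cv2.GaussianBlur(rectify(c,p[0]-.055,p[0]+.055,p[1]-.055,p[1]+.055,z,3000),(5,5),0)
    ring=[a[165+int(v),165+int(u)].mean() for u,v in 50*np.c_[np.cos(np.arange(0,6.28,.1)),np.sin(np.arange(0,6.28,.1))]]
    m=np.median(ring)
    for tol in(8,14):
      M=((abs(a.mean(2)-m)<tol)).astype(np.uint8); cv2.circle(M,(165,165),48,1,-1)
      M=cv2.morphologyEx(M,cv2.MORPH_OPEN,np.ones((9,9)))
      l=cv2.connectedComponents(M)[1]; ct=max(cv2.findContours((l==l[165,165]).astype(np.uint8),0,2)[0],key=len)
      (cx,cy),(w,h),t=cv2.minAreaRect(ct); print(p,"med",round(m),tol,"ctr",np.round(p+[-(cy-165)/3000,-(cx-165)/3000],4),np.round([w/3,h/3],1),round(t,1))
E
python3 - <<'E'
from seg import *
seg(cam("wrist"))
E
```

```text
[ 0.6587 -0.11  ] med 130 8 ctr [ 0.6588 -0.1094] [67.1 37.2] 84.9
[ 0.6587 -0.11  ] med 130 14 ctr [ 0.6586 -0.1096] [67.8 38.5] 85.7
[ 0.6551 -0.0321] med 135 8 ctr [ 0.655  -0.0323] [66.9 36.3] 82.6
[ 0.6551 -0.0321] med 135 14 ctr [ 0.655  -0.0323] [67.5 36.9] 82.8
[0.6495 0.0478] med 133 8 ctr [0.6495 0.0472] [67.2 36.6] 85.0
[0.6495 0.0478] med 133 14 ctr [0.6493 0.0488] [67.4 40.1] 84.2
```

C now stands straight, about 12 mm out, in line with A and B. Next I locate the straightedge from above.

```bash
python3 -m jog '[[0,14,8,-15,0,0,0.13],[0,28,14,-30,0,0,0.26],[0,42,20,-45,0,0,0.39],[0,56,27,-60,0,0,0.52],[0,70,34,-75,0,0,0.65],[0,84,41,-90,0,0,0.78],[0,98,48,-100,0,0,0.91],[0,110,55,-100,0,0,1.04],[0,110,60,-100,0,0,1.17],[0,110,60,-100,0,0,1.3],[0,110,60,-100,0,0,1.43],[0,110,60,-100,0,0,1.57]]'
python3 -m jog '[[0,0,0,0,0,0,0],[0,0,0,0,0,0,0],[0,0,0,0,0,0,0]]'
python3 - <<'E'
from h import *
s=get_state(); print(Ro.from_quat(s['tcp_rot']).as_matrix().round(3).tolist())
c=cam("wrist"); cv2.imwrite("pics/w13.png",c['image']); g=c['image'].max(2)
print(pix(c,[[.502,-.045,.048],[.502,-.045,.014]]))
np.set_printoptions(linewidth=250)
for th in(45,60,75,90):
  for z,seed in((.014,1),(.048,0)):
    l=cv2.connectedComponents((g<th).astype(np.uint8))[1]; q=pix(c,[.502,-.045,.048])[0].astype(int); i=l[q[1],q[0]]
    if i: 
      ct=max(cv2.findContours((l==i).astype(np.uint8),0,2)[0],key=len)[:,0]; print(th,z,cv2.minAreaRect((world(c,ct,z)*1000).astype(np.float32)))
E
```

```text
time: 50.65
eef_pos: [0.554, -0.0581, 0.2977]
tcp_rot: [0.682, 0.732, -0.001, -0.002]
contact_force: [-0.2, -0.8, 0.2]
opening: 1.003
finger_force: 0.0
time: 50.95
eef_pos: [0.5546, -0.0584, 0.2994]
tcp_rot: [0.679, 0.734, -0.0, -0.001]
contact_force: [1.0, 0.3, 0.6]
opening: 0.994
finger_force: 0.0
[[-0.078, 0.997, -0.002], [0.997, 0.078, 0.0], [0.001, -0.002, -1.0]]
[[206.04284363 144.13856496]
 [209.62097546 140.17654172]]
45 0.014 ((493.15386962890625, -43.30425262451172), (20.60348892211914, 95.25370788574219), 3.513927936553955)
45 0.048 ((497.72021484375, -38.66621780395508), (18.905534744262695, 87.4037094116211), 3.5139150619506836)
60 0.014 ((493.2194519042969, -44.71807098388672), (22.273883819580078, 100.16239166259766), 4.247323989868164)
60 0.048 ((497.7803955078125, -39.96353530883789), (20.43825340270996, 91.90786743164062), 4.247319221496582)
75 0.014 ((493.3502197265625, -45.276206970214844), (23.146751403808594, 103.70133209228516), 2.6255929470062256)
75 0.048 ((497.90032958984375, -40.47567367553711), (21.239164352416992, 95.15515899658203), 2.6256306171417236)
90 0.014 ((501.5436706542969, -42.36681365966797), (40.823429107666016, 122.00161743164062), 3.293517589569092)
90 0.048 ((505.4185791015625, -37.80604553222656), (37.459110260009766, 111.94730377197266), 3.293498992919922)
```

```bash
python3 - <<'E'
from h import *
c=cam("wrist"); g=c['image'].max(2)
q=pix(c,[.535,-.04,.014])[0].astype(int); print(q,g[q[1],q[0]])
for th in(95,105,115,125,135):
    M=(g<th).astype(np.uint8); l=cv2.connectedComponents(M)[1]; i=l[q[1],q[0]]
    if not i: continue
    ct=max(cv2.findContours((l==i).astype(np.uint8),0,2)[0],key=len)[:,0]; print(th,cv2.minAreaRect((world(c,ct,.014)*1000).astype(np.float32)))
# profile along lines across blade ends: along y at plate x of blade mid (approx), print transitions in plate coordinates
for xx in(-.075,-.06):
  ys=np.arange(-.175,.18,.001); P=np.array([[*plate(xx,y),.014] for y in ys]); u=pix(c,P).astype(np.float32); v=cv2.remap(c['image'].max(2),u[:,0],u[:,1],1).ravel().astype(int)
  d=np.diff(v); print(xx,[(round(ys[k],3),d[k],v[max(0,k-3)],v[min(k+3,len(v)-1)]) for k in np.where(abs(d)>25)[0]])
xs=np.arange(-.15,.01,.001)
for yy in(-.12,.12):
  P=np.array([[*plate(x,yy),.014] for x in xs]); u=pix(c,P).astype(np.float32); v=cv2.remap(c['image'].max(2),u[:,0],u[:,1],1).ravel().astype(int); d=np.diff(v)
  print(yy,[(round(xs[k],3),d[k]) for k in np.where(abs(d)>25)[0]])
# plate side edges at z=.006
for xx in(0,):
  ys=np.r_[np.arange(-.19,.19,.001)]; P=np.array([[*plate(xx,y),.006] for y in ys]); u=pix(c,P).astype(np.float32); v=cv2.remap(c['image'].max(2),u[:,0],u[:,1],1).ravel().astype(int); d=np.diff(v)
  print("plate",[(round(ys[k],3),d[k]) for k in np.where(abs(d)>20)[0]])
go(.497,-.0395,.10,PY)
E
```

```text
[236 138] 96
105 ((514.7589111328125, -38.05560302734375), (67.7865219116211, 296.5951843261719), 3.500368118286133)
115 ((514.9117431640625, -38.07435607910156), (68.48214721679688, 296.7961120605469), 3.3737566471099854)
125 ((514.9609375, -38.09346008300781), (68.703125, 296.7623291015625), 3.442042589187622)
135 ((514.9107055664062, -38.81715393066406), (68.98747253417969, 298.2098083496094), 3.46562123298645)
-0.075 [(np.float64(-0.145), np.int64(-30), np.int64(148), np.int64(55)), (np.float64(-0.144), np.int64(-27), np.int64(146), np.int64(55)), (np.float64(0.152), np.int64(-57), np.int64(91), np.int64(0)), (np.float64(0.153), np.int64(-34), np.int64(91), np.int64(0))]
-0.06 [(np.float64(-0.145), np.int64(-28), np.int64(150), np.int64(94)), (np.float64(-0.144), np.int64(-32), np.int64(160), np.int64(86)), (np.float64(0.152), np.int64(-48), np.int64(91), np.int64(0)), (np.float64(0.153), np.int64(-43), np.int64(92), np.int64(0))]
-0.12 [(np.float64(-0.118), np.int64(-45)), (np.float64(-0.117), np.int64(-42)), (np.float64(-0.116), np.int64(-28)), (np.float64(-0.049), np.int64(30)), (np.float64(-0.048), np.int64(35)), (np.float64(-0.047), np.int64(33))]
0.12 [(np.float64(-0.115), np.int64(-52)), (np.float64(-0.114), np.int64(-39)), (np.float64(-0.046), np.int64(35)), (np.float64(-0.045), np.int64(39))]
plate [(np.float64(-0.153), np.int64(24)), (np.float64(-0.152), np.int64(22)), (np.float64(0.154), np.int64(-64)), (np.float64(0.155), np.int64(-161))]
go [ 23.2 -56.  199.9] [-0.001 -0.     0.006] rows 5.0
```

```bash
python3 -m jog '[[0.4,10,-28,45,0,0,0.006],[0.4,23,-56,85,0,0,0.006],[0.4,23,-57,130,0,0,0.006],[0.4,23,-57,175,0,0,0.006],[0.4,23,-57,215,0,0,0.006],[0.4,23,-57,235,0,0,0.006],[0.4,23,-57,235,0,0,0.006],[0.4,23,-57,235,0,0,0.006]]'
python3 - <<'E'
from h import *
go(.497,-.0395,.037,PY)
E
```

```text
time: 51.85
eef_pos: [0.4967, -0.0399, 0.0658]
tcp_rot: [0.682, 0.732, 0.0, 0.0]
contact_force: [0.0, 0.2, 1.0]
opening: 0.599
finger_force: 0.0
go [ 0.4  0.3 28.8] [ 0.     0.    -0.001] rows 1.0
```

```bash
python3 -m jog '[[0.4,0,0,20,0,0,0],[0.4,0,0,29,0,0,0],[0.4,0,0,29,0,0,0],[0.6,0,0,29,0,0,0],[0.8,0,0,29,0,0,0],[1,0,0,29,0,0,0],[1,0,0,29,0,0,0],[1,0,0,29,0,0,0],[1,0,0,29,0,0,0]]' 100
python3 - <<'E'
from h import *
s=get_state();print(s['wrist_torque'],Ro.from_quat(s['tcp_rot']).as_matrix().round(3).tolist())
c=cam("top"); [print(t) for t in tags(c)]
E
```

```text
time: 52.75
eef_pos: [0.4969, -0.04, 0.0377]
tcp_rot: [0.682, 0.731, 0.0, 0.0]
contact_force: [-2.0, -0.2, 6.3]
opening: 0.167
finger_force: 98.6
[ 0.02904932  0.4682238  -0.04319575] [[-0.07, 0.998, 0.001], [0.998, 0.07, -0.0], [-0.001, 0.001, -1.0]]
('bar', array([0.714 , 0.4139]), np.float64(-30.3))
('round', array([ 0.6586, -0.034 ]), np.float64(35.9))
('round', array([ 0.6624, -0.1125]), np.float64(32.0))
('bar', array([0.6467, 0.5594]), np.float64(18.1))
('round', array([0.6526, 0.0465]), np.float64(24.0))
('bar', array([0.5636, 0.4785]), np.float64(82.6))
('bar', array([ 0.5562, -0.3455]), np.float64(-87.6))
('bar', array([ 0.4773, -0.3491]), np.float64(-89.1))
('bar', array([ 0.3977, -0.3493]), np.float64(-90.0))
```

```bash
python3 -m jog '[[1,0,6,0,0,0,0],[1,0,12,0,0,0,0],[1,-1,18,0,0,0,0],[1,-1,24,0,0,0,0],[1,-2,30,0,0,0,0],[1,-2,36,0,0,0,0],[1,-3,42,0,0,0,0],[1,-3,48,0,0,0,0],[1,-4,54,0,0,0,0],[1,-4,60,0,0,0,0],[1,-4,60,0,0,0,0]]'
python3 - <<'E'
from h import *
s=get_state();print(s['eef_pos'],s['wrist_torque'],Ro.from_quat(s['tcp_rot']).as_matrix().round(3).tolist(), (s['eef_pos'][:2]-PO)@[[np.cos(PY),-np.sin(PY)],[np.sin(PY),np.cos(PY)]])
c=cam("wrist")
xs=np.arange(-.06,.03,.001)
for yy in(-.12,-.1,.1,.12):
  P=np.array([[*plate(x,yy),.014] for x in xs]); u=pix(c,P).astype(np.float32); v=cv2.remap(c['image'].max(2),u[:,0],u[:,1],1).ravel().astype(int); d=np.diff(v)
  print(yy,u[0].round(),[(round(xs[k],3),d[k]) for k in np.where(abs(d)>20)[0]])
E
```

```text
time: 53.9
eef_pos: [0.556, -0.0396, 0.0377]
tcp_rot: [0.682, 0.732, -0.001, -0.001]
contact_force: [-6.5, 0.3, 9.3]
opening: 0.168
finger_force: 99.2
[ 0.55596482 -0.03957514  0.03769017] [ 0.00576688  0.84226444 -0.02326132] [[-0.071, 0.997, -0.003], [0.997, 0.071, -0.0], [0.0, -0.003, -1.0]] [-0.03977585  0.00013914]
-0.12 [218. 431.] []
-0.1 [217. 405.] []
0.1 [203.  22.] [(np.float64(-0.056), np.int64(-73)), (np.float64(-0.055), np.int64(-58)), (np.float64(0.002), np.int64(42)), (np.float64(0.013), np.int64(25)), (np.float64(0.014), np.int64(31)), (np.float64(0.026), np.int64(-42)), (np.float64(0.027), np.int64(-57)), (np.float64(0.028), np.int64(-32))]
0.12 [201. -34.] []
```

```bash
python3 -m jog '[[1,0,1.5,0,0,0,0],[1,0,3,0,0,0,0],[1,0,4.5,0,0,0,0],[1,0,6,0,0,0,0],[1,0,7.5,0,0,0,0],[1,0,9,0,0,0,0],[1,0,10.5,0,0,0,0],[1,0,12,0,0,0,0],[1,0,13.5,0,0,0,0],[1,0,15,0,0,0,0],[1,0,16,0,0,0,0],[1,0,17,0,0,0,0]]'
python3 -m jog '[[1,0,0.5,0,0,0,0],[1,0,1,0,0,0,0],[1,0,1,0,0,0,0]]'
python3 - <<'E'
from h import *
s=get_state();print(s['wrist_torque'],Ro.from_quat(s['tcp_rot']).as_matrix().round(3).tolist(), (s['eef_pos'][:2]-PO)@[[np.cos(PY),-np.sin(PY)],[np.sin(PY),np.cos(PY)]])
E
```

```text
time: 55.15
eef_pos: [0.5696, -0.0385, 0.0379]
tcp_rot: [0.681, 0.732, -0.004, -0.005]
contact_force: [-18.3, -1.0, 18.9]
opening: 0.169
finger_force: 100.5
time: 55.45
eef_pos: [0.5708, -0.0384, 0.0379]
tcp_rot: [0.681, 0.732, -0.004, -0.004]
contact_force: [-16.4, -1.7, 17.4]
opening: 0.168
finger_force: 100.3
[-0.15522013  2.18940981 -0.0079934 ] [[-0.072, 0.997, -0.012], [0.997, 0.072, 0.0], [0.001, -0.011, -1.0]] [-0.02493511  0.00028098]
```

```bash
python3 -m jog '[[1,0,1,0,0,0,0],[1,0,2,0,0,0,0],[1,0,3,0,0,0,0],[1,0,3,0,0,0,0]]'
for i in 1 2 3; do :; done
python3 - <<'E'
from h import *
s=get_state();print(s['wrist_torque'],Ro.from_quat(s['tcp_rot']).as_matrix().round(3).tolist(), (s['eef_pos'][:2]-PO)@[[np.cos(PY),-np.sin(PY)],[np.sin(PY),np.cos(PY)]])
E
```

```text
time: 55.85
eef_pos: [0.5738, -0.0382, 0.0378]
tcp_rot: [0.681, 0.732, -0.004, -0.004]
contact_force: [-16.5, -1.8, 17.6]
opening: 0.165
finger_force: 100.3
[-0.20711362  2.14793544  0.0277434 ] [[-0.071, 0.997, -0.011], [0.997, 0.071, 0.0], [0.001, -0.011, -1.0]] [-0.02184087  0.00028153]
```

```bash
python3 -m jog '[[1,0,1,0,0,0,0],[1,0,2,0,0,0,0],[1,0,2,0,0,0,0]]'
python3 - <<'E'
from h import *
s=get_state();print(s['wrist_torque'],Ro.from_quat(s['tcp_rot']).as_matrix().round(3).tolist(), (s['eef_pos'][:2]-PO)@[[np.cos(PY),-np.sin(PY)],[np.sin(PY),np.cos(PY)]])
E
```

```text
time: 56.15
eef_pos: [0.5755, -0.0381, 0.0379]
tcp_rot: [0.681, 0.732, -0.004, -0.005]
contact_force: [-18.2, -0.5, 19.2]
opening: 0.165
finger_force: 100.7
[-0.17318806  2.31956354  0.02619042] [[-0.072, 0.997, -0.012], [0.997, 0.072, 0.0], [0.001, -0.012, -1.0]] [-0.02022609  0.00023609]
```

```bash
cat > st.py <<'E'
from h import *
s=get_state();R=Ro.from_quat(s['tcp_rot']).as_matrix();print("T",np.round(s['wrist_torque'],2),"yaw",round(np.degrees(np.arctan2(R[1,1],R[0,1])),2),"pitch",R[2,1].round(4),"plate",((s['eef_pos'][:2]-PO)@[[np.cos(PY),-np.sin(PY)],[np.sin(PY),np.cos(PY)]]).round(4))
E
python3 -m jog '[[1,0,1,0,0,0,0],[1,0,1,0,0,0,0]]'; python3 st.py;python3 -m jog '[[1,0,1,0,0,0,0],[1,0,1,0,0,0,0]]'; python3 st.py
```

```text
time: 56.35
eef_pos: [0.5755, -0.0381, 0.038]
tcp_rot: [0.681, 0.732, -0.005, -0.006]
contact_force: [-21.9, -1.6, 21.7]
opening: 0.167
finger_force: 100.9
T [-0.21  2.81 -0.  ] yaw 4.13 pitch -0.0154 plate [-0.0201  0.0002]
time: 56.55
eef_pos: [0.5757, -0.0381, 0.0381]
tcp_rot: [0.681, 0.732, -0.006, -0.007]
contact_force: [-24.6, -1.7, 24.4]
opening: 0.166
finger_force: 101.3
T [-0.37  3.27 -0.02] yaw 4.14 pitch -0.0181 plate [-0.02    0.0002]
```

```bash
python3 -m jog '[[1,0,1,0,0,0,0],[1,0,1.5,0,0,0,0],[1,0,1.5,0,0,0,0],[1,0,1.5,0,0,0,0]]'; python3 st.py
```

```text
time: 56.95
eef_pos: [0.5759, -0.038, 0.0382]
tcp_rot: [0.681, 0.732, -0.007, -0.008]
contact_force: [-29.4, -3.8, 29.1]
opening: 0.163
finger_force: 102.0
T [-0.48  3.86  0.06] yaw 4.17 pitch -0.0216 plate [-0.0197  0.0002]
```

```bash
python3 -m jog '[[1,0,-1,0,0,0,0],[1,0,-2,0,0,0,0],[1,0,-2.5,0,0,0,0],[1,0,-2.5,0,0,0,0]]' 30; python3 st.py
```

```text
time: 57.35
eef_pos: [0.5757, -0.0381, 0.0379]
tcp_rot: [0.681, 0.732, -0.005, -0.005]
contact_force: [-20.3, -2.4, 19.2]
opening: 0.164
finger_force: 100.8
T [-0.27  2.65  0.03] yaw 4.13 pitch -0.0144 plate [-0.02    0.0002]
```

```bash
python3 -m jog '[[1,0,-1,0,0,0,0],[1,0,-2,0,0,0,0],[1,0,-3,0,0,0,0],[1,0,-3,0,0,0,0]]' 30; python3 st.py
```

```text
time: 57.75
eef_pos: [0.5755, -0.0381, 0.0377]
tcp_rot: [0.681, 0.732, -0.002, -0.002]
contact_force: [-10.3, -0.0, 12.0]
opening: 0.167
finger_force: 99.7
T [0.   1.27 0.1 ] yaw 4.09 pitch -0.0058 plate [-0.0202  0.0002]
```

Still at the pins with little residual force; release gently.

```bash
python3 -m jog '[[1,0,-1,0,0,0,0],[0.85,0,-1,0,0,0,0],[0.75,0,-1,0,0,0,0],[0.65,0,-1,0,0,0,0],[0.55,0,-1,0,0,0,0],[0.5,0,-1,0,0,0,0],[0.5,0,-1,0,0,0,0],[0.5,0,-1,-10,0,0,0],[0.5,0,-1,-40,0,0,0],[0.5,0,-1,-85,0,0,0],[0.5,0,-1,-130,0,0,0],[0.5,0,-1,-175,0,0,0]]' 30; python3 -m jog '[[0.5,0,-20,-45,0,0,0],[0.5,0,-40,-80,0,0,0],[0.5,0,-40,-80,0,0,0],[0.5,0,-40,-80,0,0,0],[0.5,0,-40,-80,0,0,0]]'
python3 - <<'E'
from seg import *
c=cam("wrist"); print(get_state()['eef_pos']); [print(t) for t in tags(c,.052)]; seg(c)
g=c['image'].max(2)
q=pix(c,[*plate(.015,-.02),.014])[0].astype(int)
for th in(105,115,125):
    l=cv2.connectedComponents((g<th).astype(np.uint8))[1]; i=l[q[1],q[0]]
    if i:
      ct=max(cv2.findContours((l==i).astype(np.uint8),0,2)[0],key=len)[:,0]; print(th,cv2.minAreaRect((world(c,ct,.014)*1000).astype(np.float32)))
xs=np.arange(-.06,.06,.0005)
for yy in(-.135,-.11,-.04,.04,.11,.135):
  P=np.array([[*plate(x,yy),.014] for x in xs]); u=pix(c,P).astype(np.float32); v=cv2.remap(g,u[:,0],u[:,1],1).ravel().astype(int); d=v[4:]-v[:-4]
  k=np.argmax(abs(d)*(xs[2:-2]>.02)); print(yy,"lead edge/step at",xs[k+2].round(4),d[k])
print("targets lanes x=.07:",[plate(.07,y).round(4) for y in(.08,0,-.08)])
c=cam("top");[print(t) for t in tags(c)]
E
```

```text
time: 58.95
eef_pos: [0.5761, -0.0381, 0.2138]
tcp_rot: [0.682, 0.731, 0.0, 0.0]
contact_force: [1.4, -0.0, -0.2]
opening: 0.494
finger_force: 0.0
time: 59.45
eef_pos: [0.5359, -0.0408, 0.29]
tcp_rot: [0.682, 0.731, -0.0, -0.001]
contact_force: [0.3, 0.1, -0.3]
opening: 0.5
finger_force: 0.0
[ 0.535873   -0.04076182  0.2894279 ]
('round', array([0.6586, 0.0477]), np.float64(21.3))
('round', array([ 0.6642, -0.0329]), np.float64(87.7))
('round', array([ 0.6693, -0.1095]), np.float64(-64.6))
[0.6586 0.0477] med 126 8 ctr [0.6576 0.0477] [66.6 37.7] 87.0
[0.6586 0.0477] med 126 14 ctr [0.6581 0.0468] [67.6 41.2] 85.1
[ 0.6642 -0.0329] med 128 8 ctr [ 0.6635 -0.0334] [66.2 38.4] 86.0
[ 0.6642 -0.0329] med 128 14 ctr [ 0.6635 -0.0334] [66.9 40. ] 85.5
[ 0.6693 -0.1095] med 126 8 ctr [ 0.6686 -0.1089] [66.1 36.4] 86.1
[ 0.6693 -0.1095] med 126 14 ctr [ 0.6686 -0.1086] [67.1 37.2] 86.5
105 ((547.1724853515625, -138.07666015625), (767.6043701171875, 494.2424621582031), 4.173475742340088)
115 ((547.1724853515625, -138.07666015625), (767.6043701171875, 494.2424621582031), 4.173475742340088)
125 ((547.1725463867188, -138.07656860351562), (767.6044921875, 494.2425231933594), 4.17347526550293)
-0.135 lead edge/step at 0.0505 95
-0.11 lead edge/step at 0.04 -46
-0.04 lead edge/step at 0.033 53
0.04 lead edge/step at 0.033 52
0.11 lead edge/step at 0.045 -42
0.135 lead edge/step at 0.0365 67
targets lanes x=.07: [array([0.6597, 0.0479]), array([ 0.6655, -0.0319]), array([ 0.6712, -0.1117])]
('bar', array([0.7143, 0.4139]), np.float64(-29.9))
('round', array([0.6619, 0.0459]), np.float64(-79.9))
('bar', array([0.6467, 0.5594]), np.float64(18.1))
('bar', array([0.5636, 0.4785]), np.float64(82.6))
('bar', array([ 0.5559, -0.3465]), np.float64(-88.8))
('bar', array([ 0.4767, -0.3502]), np.float64(89.5))
('bar', array([ 0.3977, -0.3493]), np.float64(-90.0))
```

```bash
python3 -c "
from plant import workorder; print(workorder.sign_off())"
```

```text
the job is handed in; nothing more can be done
None
```

The job is handed in at about 60 s: three round-tag cassettes in the lanes, flush along the straightedge, which lies against both pins, and three bar-tag cassettes in the reject tray. The right-lane cassette was knocked mid-run and reset. Both-pin contact is judged from wrist force and torque, not seen in a picture, and I gave the bottle, box and cup no final check.

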